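# Put the thimble away and screw on the pin tin's captive cap

## Robot

A 6-joint arm with a two-finger parallel gripper is mounted at the origin on the work surface. World frame = base frame: x ahead of the robot, y to its left, z up, the work surface at z = 0. Lengths are in m, angles in rad, forces in N, time in s.
With the tool pointing down it reaches from about 0.325 to 0.75 m from the base axis. Payload 7.6 kg.
Tool frame: the origin (TCP) lies between the finger pads; the fingertips stand 17 mm ahead of it and the grasp point (between the pads) lies 2 mm behind it (ctrl.nose_length is the distance from the TCP to the fingertips, in m); z points along the fingers, y is the line along which they close (so a half turn about z gives the same grasp; the last joint's range is limited). The gripper opens to 85 mm and grips with 20 to 120 N. Pads are 22 mm wide; open, the fingers measure 114 mm over their backs; the gripper's body (76 mm by 85 mm) begins 54 mm behind the grasp point. The pads swing forward as they close: fully open they stand 13 mm farther back than shut.
Start: joints at [-1.392, 0.052, 1.401, -0, 1.689, -0.07], TCP at [0.129, -0.509, 0.218] pointing down, gripper open.
Joint ranges: [-2.9, 2.9], [-0.91, 2.17], [0.12, 2.37], [-1.06, 4.2], [0.26, 2.73], [-2.93, 2.93]. Speed limits (rad/s): [2.57, 2.57, 3.01, 3.14, 3.14, 3.14].

## Interface

Orientations are given as a unit quaternion [w, x, y, z].
In Python, from station import ctrl gives the robot as it stands.
- The arm moves only by the tool servo_tool, never from a script. Its argument "steps" is a list of rows, each an object of numbers: "tx", "ty", "tz": the shift along the tool's x, y, z in mm; "ax", "ay", "az": the turn, a rotation vector about the tool's x, y, z in degrees; "jaw": the opening, from 0 (shut) to 1 (fully open). In form: [{"tx": .., "ty": .., "tz": .., "ax": .., "ay": .., "az": .., "jaw": ..}, ...]. A call has 1 to 20 rows; each row is the pose to reach, as a shift and turn from the pose commanded when the call began, along the tool's axes at that moment; what a row does not reach only later rows make up. A row lasts 1/8 s, in which the tool goes at most 62.5 mm and 10.7 degrees, less where a joint would pass 70% of its speed; a pose out of reach is approached as far as the arm can. A call with a gripper value outside its range is refused whole. The fingers move at their own pace and stop on an object; the grip force is fixed at half the most. Time passes only in rows, so rows that repeat a pose let the fingers close. It gives the time, the measured TCP pose, the force, the opening and the grip force at its end, in the units of the state.
- ctrl.read_state(): the state, without advancing time (a new reading comes with each control period).
- ctrl.get_image(name): name is "scene" or "top" or "wrist"; returns the picture (400x640x3 uint8, red, green, blue); there is no depth.
- ctrl.get_calibration(name): a dict with "fx", "fy", "cx", "cy" (pixels), "world_to_cam" (4x4, takes a point from world to camera coordinates). Camera axes: x right, y down, z forward; pixel columns grow to the right and rows downward; lengths in m; the calibration is good to about 2 mm. A picture is of the moment at which its call begins: read the wrist's pose just before it. get_calibration takes no time and is no camera call; for the wrist camera it gives the pose at the moment of the call.
- ctrl.job_done(): hands the job in; it is judged then, once.
The state is a dict: "time": time; "joint_positions": joint angles; "qd": joint speeds; "joint_torque": joint torques, N m; "eef_pos": TCP position; "tcp_rot": TCP orientation; "wrist_force": force on the tool from outside, world axes, zero at the start; "wrist_torque": the same for the moment, N m; "gripper_width": finger opening in m; "grip_force": force on a finger pad.
Only numpy, scipy, OpenCV 4.12 (cv2) and the standard library are available. Lean on these libraries where they do the work, as an engineer would, in place of code of your own. Each camera call takes 0.05 s, during which the arm holds its last target. There are 200 camera calls.

## Task

Put the thimble back into the open pin tin. Then swing the tin's captive cap over onto its neck, feel for the place where its lug drops through the notch so that the cap sits fully down, and screw it on clockwise until it comes up tight against its stop. Do not shift the other things on the table.

Things in the scene. Friction and masses are not known exactly. Their poses are not given: they have to be found in the camera images.
- pin_tin: round steel tin on a square light-wood foot (100 x 100 x 20 mm) screwed to the table, the only container standing open. Origin: centre of the foot's underside. The tin is 66 mm wide up to 54 mm, then a neck 47 mm wide; mouth 41 mm wide, rim 78 mm above the table, inner floor at 24 mm. z is up; the cap's hinge is on its +x side, its front is -x
- tin_mouth (a point): centre of the tin's mouth, at the rim, 78 mm above the table
- flange_mid (a point): centre of the flange round the tin's neck: 56 mm wide, 72.5 to 75.5 mm above the table, with one notch 20 mm wide that lets the cap's lug pass. The notch is roughly 1.2 rad counter-clockwise (seen from above) of the tin's front (-x), towards its -y side, but up to 0.35 rad off that either way, and not reported: it has to be felt
- flap (a joint): swing of the collar that carries the cap: 0 = cap fully down on the neck, grows as it swings up and back (to 2.2). Stiff: it stays where it is left. The collar is a ring 70 mm wide, 6 mm high, round the cap's foot. With the lug on top of the flange the cap stands 6 to 8 mm proud at the front and flap is 0.1 to 0.2; with the lug dropped through the notch it is under 0.03
- cap (a joint): turn of the cap in its collar, positive clockwise seen from above with the cap on: 0 = lug and ridge point to the tin's front (-x), 1.5 = tight at its stop, -1.95 = other end. The lug (6 mm wide, 3 mm high) is inside the cap's skirt, under the outer end of the ridge. Below the flange it turns freely to the stop; turning takes about 0.03 N m
- cap_hinge (a point): middle of the hinge line of the flap (along the tin's y), at the tin's x = +40 mm, 63 mm high
- cap_top (a point): centre of the cap's outer top face; z points out of the cap. Steel cap 62 mm across with a knurled side; closed, its top is 86 mm above the table and its side is free to grip from 66 to 86 mm, above the collar. A ridge 24 mm long, 6 wide, 3 high runs on the top from near the centre towards the lug
- thimble: steel thimble standing on its open end, 20 mm wide at the foot, 16 mm near the top, 22.5 mm high, about 20 g. Origin: centre of its foot
- spool: bystander: wooden thread spool, 30 mm wide, 32 mm high, upright
- wax_tin: bystander: flat round closed aluminium tin, 38 mm wide, 14 mm high
- looking_glass: bystander: round hand mirror 128 mm wide with a white plastic handle towards its -x (185 mm from the centre), 12 mm thick, lying flat; origin under the glass
- paddle_brush: bystander: wooden paddle brush 230 mm long lying bristles down, 33 mm high, handle towards its -x
- bangle_stand: bystander: pale blue T-shaped bangle stand, foot 120 mm wide, bar 150 mm long along its y at 145 mm, 170 mm high
- cream_jar: bystander: closed glass jar, 64 mm wide, 50 mm high
- lotion: bystander: slim grey bottle, 48 mm wide, 130 mm high
There are look-alikes about, which are no part of the job. Of the things shaped like the pin_tin, the steel one is meant.

How it is judged:
On the way, in this order (a step that is already met when the one before it is completed fails the run):
1. the thimble lies inside the tin while the cap is still open (horizontal distance between thimble and pin_tin below 0.034 m and height (world z) of thimble below 0.06 m and value of joint flap above 0.5 rad), for 0.2 s.
2. the cap has dropped fully down on the neck, its lug through the notch, before it is screwed tight (value of joint flap below 0.05 rad and value of joint cap below 0.5 rad), for 0.1 s.
At the end, for the whole second after the job is handed in: The thimble is inside the tin, the cap is fully down (flap under 0.05 rad) and turned clockwise to within 0.12 rad of its stop (cap over 1.38 rad) (horizontal distance between thimble and pin_tin below 0.034 m and height (world z) of thimble below 0.06 m and value of joint flap below 0.05 rad and value of joint cap above 1.38 rad); the robot touches nothing.
It fails at once if a bystander was shifted by more than 25 mm (distance of any of spool, wax_tin, looking_glass, paddle_brush, bangle_stand, cream_jar, lotion from where it was at the start of the episode above 0.025 m).
It also fails if it takes over 72 s, if anything falls off the work surface, if the arm or the gripper's body presses on something with over 40 N, if the wrist force passes 120 N, or if a joint passes its speed limit or range.

## Working session

There is one attempt and no reset: what is moved stays moved. The work goes in short steps, Python scripts to look and compute and a tool call to move; the robot and the scene stay as the last step left them, time stands still between calls to the robot, and variables do not carry over. Pictures are saved under pics/ and viewed, at most 10 in all, crops included, and the job is handed in when it is done.

Besides the shell and the picture viewer there is one more tool, called as name([rows], argument=value, ...), one row to a line, values as JSON. servo_tool: Moves the arm, as the interface text tells. Its arguments: {"type":"object","properties":{"steps":{"type":"array","items":{"type":"object","properties":{"tx":{"type":"number"},"ty":{"type":"number"},"tz":{"type":"number"},"ax":{"type":"number"},"ay":{"type":"number"},"az":{"type":"number"},"jaw":{"type":"number"}}}}},"required":["steps"]}

```bash
ls; mkdir -p pics; cat > h.py <<'E'
import numpy as np, cv2
from station import ctrl
def save(n,img): cv2.imwrite(f'pics/{n}.png',img[:,:,::-1])
def ray(cal,u,v):
    T=np.array(cal['world_to_cam']);R=T[:3,:3];t=T[:3,3]
    d=R.T@np.array([(u-cal['cx'])/cal['fx'],(v-cal['cy'])/cal['fy'],1.]);return -R.T@t,d
def onplane(cal,u,v,z):
    o,d=ray(cal,u,v);return o+d*(z-o[2])/d[2]
def proj(cal,p):
    T=np.array(cal['world_to_cam']);q=T[:3,:3]@np.array(p)+T[:3,3]
    return cal['fx']*q[0]/q[2]+cal['cx'],cal['fy']*q[1]/q[2]+cal['cy']
E
python3 - <<'E'
from h import *
a=ctrl.get_image('scene');b=ctrl.get_image('top')
np.savez('im0',scene=a,top=b)
save('a',a);save('b',b)
for n in('scene','top'):
    c=ctrl.get_calibration(n);print(n,c['fx'],np.round(ray(c,320,200),3))
print(ctrl.read_state())
E
```

```text
pics
scene 361.8824794824148 [[ 1.072 -0.518  0.812]
 [-0.542  0.494 -0.68 ]]
top 402.860711529044 [[ 4.240e-01 -1.000e-03  1.102e+00]
 [ 7.000e-02 -2.400e-02 -9.970e-01]]
{'time': 0.1, 'joint_positions': array([-1.39232068e+00,  5.27796716e-02,  1.40163908e+00, -3.03066167e-05,
        1.68858395e+00, -7.02962287e-02]), 'qd': array([-0.00243551, -0.00085851, -0.00292555,  0.00059319, -0.00106237,
       -0.00042042]), 'joint_torque': array([ 1.31699027e-03, -3.82583928e+01, -3.60985744e+01, -8.17733098e-05,
        4.80809147e-03,  1.27500280e-05]), 'eef_pos': array([ 0.12922654, -0.50854983,  0.21734555]), 'tcp_rot': array([-7.03180327e-04,  9.92274011e-01,  1.24063652e-01, -5.31435619e-05]), 'wrist_force': array([-0.76949015,  0.23705225,  0.61912486]), 'wrist_torque': array([ 0.0375222 , -0.00929839, -0.01452335]), 'grip_force': 0.0, 'gripper_width': 0.08543772414545117}
```

View pics/a.png

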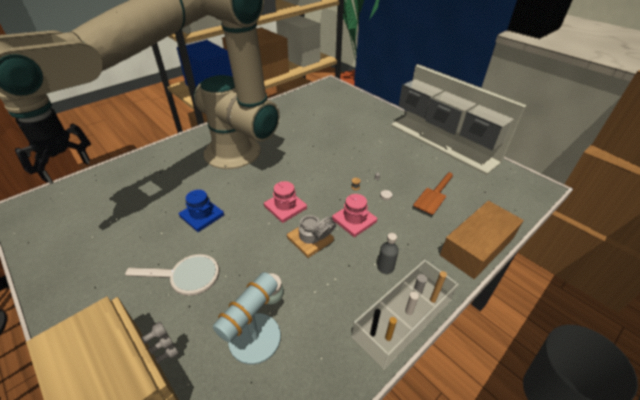

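View pics/b.png

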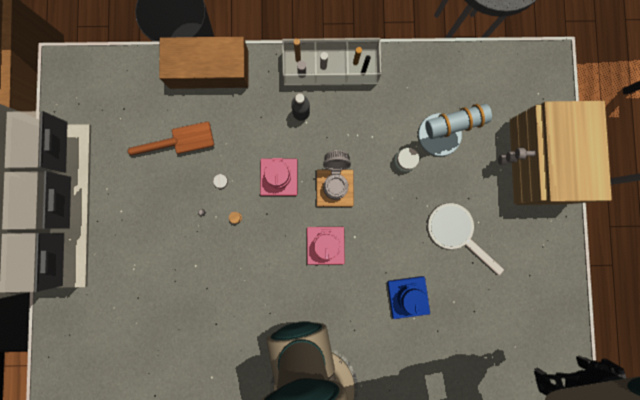

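The pin tin is the open steel one on the light-wood foot: top (335,187), scene (310,235). The look-alikes are pink at top (278,177) and (325,246), and blue at (409,298). For the thimble, the candidates in the top view are the small grey thing at (201,212), the spool at (235,217) and the wax tin at (220,181). I choose the grey one and will check both choices in one close crop.

```bash
python3 - <<'E'
from h import *
z=np.load('im0.npz');b=z['top'];a=z['scene']
r=lambda im,x,y,w,h,s:cv2.resize(im[y:y+h,x:x+w],None,fx=s,fy=s,interpolation=cv2.INTER_CUBIC)
t1=r(b,185,160,70,70,5.7);t2=r(b,300,140,70,70,5.7)
t3=r(a,340,165,70,50,5.7);t4=r(a,280,200,70,60,5.7)[:285]
save('c',np.vstack([np.hstack([t1,t2])[:310],np.hstack([t3,t4])]))
c=ctrl.get_calibration('top');s=ctrl.get_calibration('scene')
for n,u,v,h in[('thim',201,212,.015),('foot',335,187,.02),('mouth',335,187,.078)]:print(n,onplane(c,u,v,h))
E
```

```text
thim [0.47280592 0.29362036 0.015     ]
foot [ 0.53425406 -0.06825891  0.02      ]
mouth [ 0.52834503 -0.06465402  0.078     ]
```

View pics/c.png

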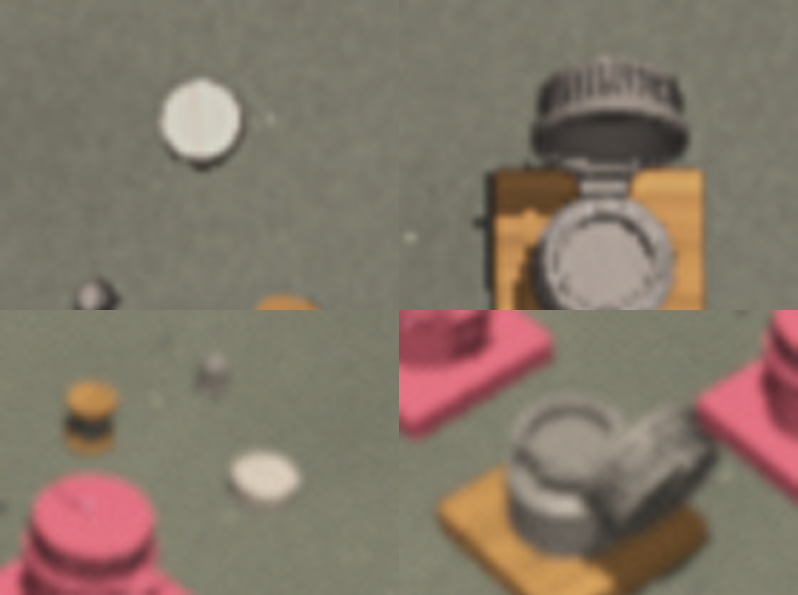

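The crop shows the steel thimble at top (202,212) and the open steel tin at top (337,186), with its cap swung away towards world +x. Next I measure both.

```bash
python3 - <<'E'
from h import *
z=np.load('im0.npz');b=z['top'];a=z['scene']
c=ctrl.get_calibration('top');s=ctrl.get_calibration('scene')
hsv=cv2.cvtColor(b,cv2.COLOR_RGB2HSV)
m=cv2.inRange(hsv,(8,90,60),(28,255,255));w=np.zeros_like(m);w[155:220,305:365]=m[155:220,305:365]
ys,xs=np.nonzero(w);print(len(xs),xs.min(),xs.max(),ys.min(),ys.max())
P=np.array([onplane(c,x,y,.02)[:2] for x,y in zip(xs,ys)],np.float32)
r=cv2.minAreaRect(P);print('foot',r,P.min(0),P.max(0))
# lower edge angle
for n,im,box in(('top',b,(192,204,212,222)),('scene',a,(370,168,385,184))):
    x0,y0,x1,y1=box;g=im[y0:y1,x0:x1].astype(int);print(n);print(g.sum(2)//3)
def tri(p,q):
    o1,d1=ray(c,*p);o2,d2=ray(s,*q)
    A=np.stack([d1,-d2],1);k=np.linalg.lstsq(A,o2-o1,rcond=None)[0];return o1+d1*k[0],o2+d2*k[1]
print(tri((201.5,211.7),(377,176)))
E
```

```text
865 316 353 169 206
foot ((0.5331090688705444, -0.06706211715936661), (0.10031718015670776, 0.10054542869329453), 89.03054809570312) [ 0.48212138 -0.11797178] [ 0.58364046 -0.01610568]
top
[[112 111 113 115 116 115 113 115 113 115 117 118 118 121 120 118 117 116
  114 115]
 [113 114 113 116 115 115 114 117 114 112 115 117 116 117 118 116 117 116
  113 113]
 [116 117 116 114 113 114 115 116 115 111 114 116 117 114 115 115 117 115
  113 112]
 [116 116 115 116 115 115 115 116 116 112 114 118 117 116 116 115 117 117
  114 113]
 [115 113 114 117 116 118 116 115 113 108 104 111 116 117 116 114 116 117
  118 116]
 [113 112 112 116 114 114 114 112 115 110  91  90 104 118 118 115 114 113
  117 119]
 [111 111 112 115 113 113 111 123 141 134 104  78  83 114 119 116 113 114
  115 119]
 [111 112 114 116 117 111 110 137 154 148 115  86  70  93 114 118 117 116
  117 119]
 [116 116 115 118 120 112 109 138 155 148 115  88  61  73 101 117 119 117
  117 117]
 [116 115 115 117 117 106  90 123 148 130  97  69  58  82 110 119 119 117
  116 116]
 [115 114 115 115 114 104  79  91 113  96  66  50  64 103 117
[... 1025 characters left out ...]
 113 128 140 139 130 122 121 119 119 120]
 [121 120 120 115 110 102 117 128 125 120 117 121 121 118 120]
 [122 122 121 116 103  94  99 107 107 109 113 121 119 119 119]
 [120 121 121 116 103  95  98 101 102 104 112 118 120 118 118]
 [122 122 122 115 104 103 104 103 107 109 115 120 121 120 120]
 [123 122 121 118 112 113 112 108 110 112 116 120 119 120 120]
 [121 122 123 120 120 120 115 108 112 116 119 118 119 119 118]
 [122 122 124 124 124 119 119 117 117 121 121 120 119 117 119]
 [121 123 123 123 122 121 121 120 121 122 121 118 121 118 118]
 [122 124 123 125 122 119 119 121 122 123 121 121 118 119 118]]
(array([0.47365367, 0.2926482 , 0.01364375]), array([0.47558523, 0.29469392, 0.01428358]))
```

```bash
cat >> h.py <<'E'
from scipy.spatial.transform import Rotation as Ro
def tool(theta,tilt=0,ty=0):
    """pointing down, x_tool heading theta deg; tilt deg about world y applied after"""
    t=np.radians(theta);c,s=np.cos(t),np.sin(t)
    return Ro.from_euler('y',tilt,degrees=True)*Ro.from_matrix(np.array([[c,s,0],[s,-c,0],[0,0,-1.]]))
def cur():
    s=ctrl.read_state();q=s['tcp_rot'];return s,np.array(s['eef_pos']),Ro.from_quat([q[1],q[2],q[3],q[0]])
def go(*T):
    s,p,R=cur();print('now',np.round(p,4),np.round(s['wrist_force'],1),round(s['time'],2),'q6',round(s['joint_positions'][5],2))
    for t in T:
        q=R.inv().apply(np.array(t[:3])-p);a=np.degrees((R.inv()*tool(*t[3:])).as_rotvec());print(t,'t',np.round(q*1e3,1),'a',np.round(a,1))
E
python3 -c "
from h import *
go((.42,-.1,.22,50),(.474,.293,.13,90))"
```

```text
now [ 0.1292 -0.5085  0.2173] [-0.8  0.2  0.6] 0.1 q6 -0.07
(0.42, -0.1, 0.22, 50) t [ 382.4 -324.4   -2.2] a [ -0.1  -0.  -35.7]
(0.474, 0.293, 0.13, 90) t [ 531.5 -691.9   88.4] a [ -0.1  -0.1 -75.7]
```

servo_tool([
  {"tx": 382,"ty": -324,"tz": -5,"az": -36,"jaw": 0.6},
  {"tx": 382,"ty": -324,"tz": -5,"az": -36,"jaw": 0.6},
  {"tx": 382,"ty": -324,"tz": -5,"az": -36,"jaw": 0.6},
  {"tx": 382,"ty": -324,"tz": -5,"az": -36,"jaw": 0.6},
  {"tx": 382,"ty": -324,"tz": -5,"az": -36,"jaw": 0.6},
  {"tx": 382,"ty": -324,"tz": -5,"az": -36,"jaw": 0.6},
  {"tx": 382,"ty": -324,"tz": -5,"az": -36,"jaw": 0.6},
  {"tx": 382,"ty": -324,"tz": -5,"az": -36,"jaw": 0.6},
  {"tx": 531,"ty": -692,"tz": 88,"az": -76,"jaw": 0.6},
  {"tx": 531,"ty": -692,"tz": 88,"az": -76,"jaw": 0.6},
  {"tx": 531,"ty": -692,"tz": 88,"az": -76,"jaw": 0.6},
  {"tx": 531,"ty": -692,"tz": 88,"az": -76,"jaw": 0.6},
  {"tx": 531,"ty": -692,"tz": 88,"az": -76,"jaw": 0.6},
  {"tx": 531,"ty": -692,"tz": 88,"az": -76,"jaw": 0.6},
  {"tx": 531,"ty": -692,"tz": 88,"az": -76,"jaw": 0.6},
  {"tx": 531,"ty": -692,"tz": 88,"az": -76,"jaw": 0.6},
])

```text
validation failed for argument at $.st...
```

```bash
python3 - <<'E'
from h import *
s,p,R=cur();print(p,s['time'],s['gripper_width'])
c=ctrl.get_calibration('wrist');w=ctrl.get_image('wrist');np.savez('w1',w=w)
print('cam',ray(c,320,200),c['fx'],'exp',proj(c,(.474,.293,.0225)))
save('d',w)
E
```

```text
[ 0.12922654 -0.50854983  0.21734555] 0.1 0.08543772414545117
cam (array([ 0.19575697, -0.49079134,  0.3727842 ]), array([-0.25946014, -0.06587275, -0.96350605])) 308.9469056988873 exp (np.float64(-678.6556376632461), np.float64(-582.0780552361953))
```

View pics/d.png

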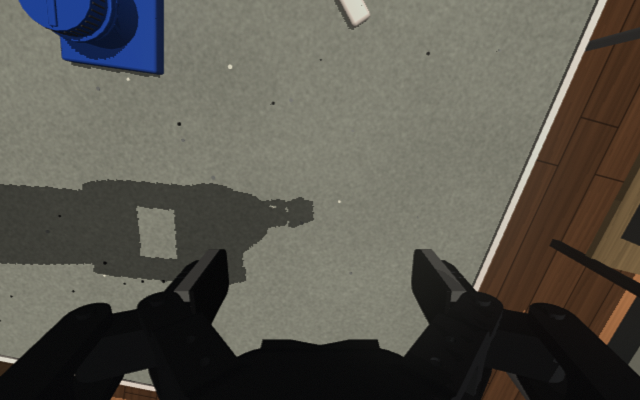

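The move was refused, so this wrist picture (taken from the start pose) shows only the fingers at (220,260) and (425,260), with no target. I'll try smaller values in case there's a limit per row.

servo_tool([
  {"tx": 200,"ty": -165,"tz": -5,"ax": 0,"ay": 0,"az": -18,"jaw": 0.6},
  {"tx": 200,"ty": -165,"tz": -5,"ax": 0,"ay": 0,"az": -18,"jaw": 0.6},
  {"tx": 200,"ty": -165,"tz": -5,"ax": 0,"ay": 0,"az": -18,"jaw": 0.6},
  {"tx": 200,"ty": -165,"tz": -5,"ax": 0,"ay": 0,"az": -18,"jaw": 0.6},
])

```text
time: 0.65
eef_pos: [0.2777, -0.3054, 0.2228]
tcp_rot: [0.0, 0.961, 0.278, 0.0]
wrist_force: [1.9, -0.4, -0.3]
gripper_width: 0.0516
grip_force: 0.0
```

```bash
python3 -c "
from h import *
go((.42,-.1,.22,50),(.45,.1,.2,70))"
```

```text
now [ 0.2777 -0.3054  0.2228] [ 1.9 -0.4 -0.3] 0.65 q6 0.09
(0.42, -0.1, 0.22, 50) t [229.9 -97.9   2.8] a [  0.   -0.  -17.8]
(0.45, 0.1, 0.2, 70) t [ 361.9 -251.1   22.8] a [  0.   -0.  -37.8]
```

servo_tool([
  {"tx": 230,"ty": -98,"tz": 3,"az": -18,"jaw": 0.6},
  {"tx": 230,"ty": -98,"tz": 3,"az": -18,"jaw": 0.6},
  {"tx": 230,"ty": -98,"tz": 3,"az": -18,"jaw": 0.6},
  {"tx": 230,"ty": -98,"tz": 3,"az": -18,"jaw": 0.6},
  {"tx": 360,"ty": -250,"tz": 20,"az": -38,"jaw": 0.6},
  {"tx": 360,"ty": -250,"tz": 20,"az": -38,"jaw": 0.6},
  {"tx": 360,"ty": -250,"tz": 20,"az": -38,"jaw": 0.6},
  {"tx": 360,"ty": -250,"tz": 20,"az": -38,"jaw": 0.6},
  {"tx": 360,"ty": -250,"tz": 20,"az": -38,"jaw": 0.6},
])

```text
validation failed for argument at $.st...
```

```bash
python3 -c "
from h import *
go((.474,.293,.12,90))"
```

```text
now [ 0.2777 -0.3054  0.2228] [ 1.9 -0.4 -0.3] 0.65 q6 0.09
(0.474, 0.293, 0.12, 90) t [ 485.2 -401.6  102.8] a [  0.   -0.  -57.8]
```

servo_tool([
  {"tx": 230,"ty": -98,"tz": 3,"ax": 0,"ay": 0,"az": -18,"jaw": 0.6},
  {"tx": 230,"ty": -98,"tz": 3,"ax": 0,"ay": 0,"az": -18,"jaw": 0.6},
  {"tx": 230,"ty": -98,"tz": 3,"ax": 0,"ay": 0,"az": -18,"jaw": 0.6},
  {"tx": 230,"ty": -98,"tz": 3,"ax": 0,"ay": 0,"az": -18,"jaw": 0.6},
  {"tx": 360,"ty": -250,"tz": 20,"ax": 0,"ay": 0,"az": -38,"jaw": 0.6},
  {"tx": 360,"ty": -250,"tz": 20,"ax": 0,"ay": 0,"az": -38,"jaw": 0.6},
  {"tx": 360,"ty": -250,"tz": 20,"ax": 0,"ay": 0,"az": -38,"jaw": 0.6},
  {"tx": 360,"ty": -250,"tz": 20,"ax": 0,"ay": 0,"az": -38,"jaw": 0.6},
  {"tx": 360,"ty": -250,"tz": 20,"ax": 0,"ay": 0,"az": -38,"jaw": 0.6},
])

```text
time: 1.78
eef_pos: [0.4479, 0.0966, 0.2026]
tcp_rot: [0.0, 0.817, 0.576, -0.0]
wrist_force: [0.0, -0.5, -0.1]
gripper_width: 0.0515
grip_force: 0.0
```

All seven fields are needed in every row.

```bash
python3 -c "
from h import *
go((.474,.293,.12,90))"
```

```text
now [0.4479 0.0966 0.2026] [ 0.  -0.5 -0.1] 1.77 q6 0.48
(0.474, 0.293, 0.12, 90) t [193.9 -41.4  82.4] a [ -0.    0.  -19.7]
```

servo_tool([
  {"tx": 194,"ty": -41,"tz": 82,"ax": 0,"ay": 0,"az": -20,"jaw": 0.6},
  {"tx": 194,"ty": -41,"tz": 82,"ax": 0,"ay": 0,"az": -20,"jaw": 0.6},
  {"tx": 194,"ty": -41,"tz": 82,"ax": 0,"ay": 0,"az": -20,"jaw": 0.6},
  {"tx": 194,"ty": -41,"tz": 82,"ax": 0,"ay": 0,"az": -20,"jaw": 0.6},
  {"tx": 194,"ty": -41,"tz": 82,"ax": 0,"ay": 0,"az": -20,"jaw": 0.6},
])

```text
time: 2.4
eef_pos: [0.4751, 0.292, 0.1197]
tcp_rot: [-0.0, 0.706, 0.709, -0.001]
wrist_force: [0.0, -0.3, 0.4]
gripper_width: 0.0515
grip_force: 0.0
```

```bash
python3 - <<'E'
from h import *
s,p,R=cur();print(p,s['time'],s['gripper_width'])
c=ctrl.get_calibration('wrist');w=ctrl.get_image('wrist');np.savez('w1',w=w)
print('exp',proj(c,(.474,.293,.0225)),proj(c,(.474,.293,0)))
save('e',w)
E
```

```text
[0.47512783 0.29200083 0.11965818] 2.4 0.05149016778126494
exp (np.float64(318.0433300192861), np.float64(197.69194167101386)) (np.float64(318.2070500232227), np.float64(191.25065358668405))
```

View pics/e.png

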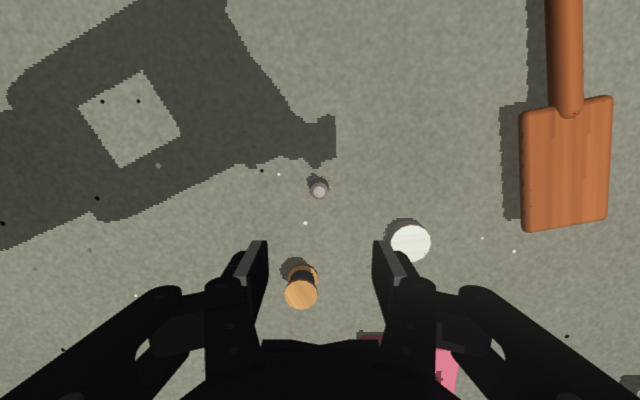

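The thimble's top is at (319,190) in the wrist view, with the spool at (301,293) and the wax tin at (411,243), both clear of the fingers.

```bash
python3 - <<'E'
from h import *
c=ctrl.get_calibration('wrist');w=np.load('w1.npz')['w']
h=cv2.cvtColor(w,cv2.COLOR_RGB2HSV)[172:206,300:340].astype(int)
# pinkish/neutral vs green-grey background: r-g
d=(w[172:206,300:340,0].astype(int)-w[172:206,300:340,1])
ys,xs=np.nonzero(d>4);print(len(xs),xs.min()+300,xs.max()+300,ys.min()+172,ys.max()+172)
for v in(190,191):print(onplane(c,319,v,.0225))
print(onplane(c,(xs.min()+xs.max())/2+300,(ys.min()+ys.max())/2+172,.0125))
go((.4745,.2955,.025,90),(.4745,.2955,.018,90))
E
```

```text
240 310 329 176 198
[0.47528583 0.2988351  0.0225    ]
[0.47528923 0.29796563 0.0225    ]
[0.47569885 0.29908824 0.0125    ]
now [0.4755 0.2914 0.1206] [0.8 0.  0.7] 2.45 q6 0.48
(0.4745, 0.2955, 0.025, 90) t [ 4.2 -0.9 95.6] a [-0.   0.1  0.2]
(0.4745, 0.2955, 0.018, 90) t [  4.3  -0.9 102.6] a [-0.   0.1  0.2]
```

servo_tool([
  {"tx": 6.5,"ty": 0,"tz": 50,"ax": 0,"ay": 0,"az": 0,"jaw": 0.6},
  {"tx": 6.5,"ty": 0,"tz": 98.5,"ax": 0,"ay": 0,"az": 0,"jaw": 0.6},
  {"tx": 6.5,"ty": 0,"tz": 98.5,"ax": 0,"ay": 0,"az": 0,"jaw": 0.6},
  {"tx": 6.5,"ty": 0,"tz": 98.5,"ax": 0,"ay": 0,"az": 0,"jaw": 0.0},
  {"tx": 6.5,"ty": 0,"tz": 98.5,"ax": 0,"ay": 0,"az": 0,"jaw": 0.0},
  {"tx": 6.5,"ty": 0,"tz": 98.5,"ax": 0,"ay": 0,"az": 0,"jaw": 0.0},
  {"tx": 6.5,"ty": 0,"tz": 98.5,"ax": 0,"ay": 0,"az": 0,"jaw": 0.0},
  {"tx": 6.5,"ty": 0,"tz": 98.5,"ax": 0,"ay": 0,"az": 0,"jaw": 0.0},
])

```text
time: 3.45
eef_pos: [0.475, 0.2993, 0.0226]
tcp_rot: [0.0, 0.705, 0.709, 0.0]
wrist_force: [-1.0, -0.4, -0.4]
gripper_width: 0.0001
grip_force: 0.0
```

The jaw shut empty. I'll look before doing anything else.

```bash
python3 - <<'E'
from h import *
c=ctrl.get_calibration('wrist');w=ctrl.get_image('wrist');np.savez('w2',w=w)
b=ctrl.get_image('top');a=ctrl.get_image('scene')
r=lambda im,x,y,wd,h,s:cv2.resize(im[y:y+h,x:x+wd],None,fx=s,fy=s,interpolation=cv2.INTER_CUBIC)
save('f',np.hstack([w[:,160:480],np.vstack([r(b,175,185,80,50,4),r(a,340,140,80,50,4)])]))
E
```

```text
(no output)
```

View pics/f.png

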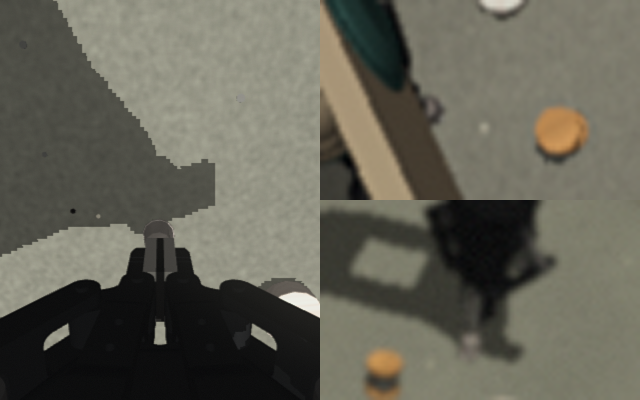

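```bash
python3 - <<'E'
from h import *
c=ctrl.get_calibration('wrist');w=np.load('w2.npz')['w']
s,p,R=cur();print(p,s['gripper_width'],ray(c,320,200))
for y in(.295,.305,.315,.325):
    print(y,[np.round(proj(c,(.475,y+d,h)),0) for d,h in((0.01,0),(-.01,0),(.008,.0225),(-.008,.0225))],'tip',np.round(proj(c,(.475,.299,.005)),0))
print(w[212:285:3,320].tolist())
g=w[205:290:4,296:346:3].sum(2)//3;print(g)
E
```

```text
[0.47488481 0.29928929 0.02230871] -0.00028803713330031994 (array([0.47488463, 0.36876601, 0.17773557]), array([ 0.00285254, -0.26839339, -0.96330656]))
0.295 [array([319., 223.]), array([319., 253.]), array([319., 240.]), array([319., 267.])] tip [319. 235.]
0.305 [array([319., 207.]), array([319., 238.]), array([319., 223.]), array([319., 250.])] tip [319. 235.]
0.315 [array([319., 191.]), array([319., 223.]), array([319., 205.]), array([319., 233.])] tip [319. 235.]
0.325 [array([319., 174.]), array([319., 207.]), array([319., 186.]), array([319., 216.])] tip [319. 235.]
[[78, 78, 70], [78, 78, 69], [75, 74, 68], [71, 68, 63], [70, 66, 63], [68, 65, 61], [68, 65, 61], [84, 80, 76], [91, 86, 81], [21, 20, 19], [22, 22, 20], [21, 21, 20], [21, 20, 19], [21, 21, 20], [20, 20, 19], [20, 20, 19], [19, 20, 18], [19, 19, 17], [19, 19, 18], [17, 18, 17], [22, 22, 22], [22, 22, 22], [21, 20, 19], [21, 21, 20], [20, 21, 20]]
[[ 71  71  69  72  74  75  77  80  79  75  73  76  76  76  77  76  74]
 [ 77  75  73  72  73  71  73  77  77  75  76  73  73  78  79  77  76]
 [ 77  76  74  75  72  72 
[... 694 characters left out ...]
 18  60  65  65  66  21  20  29  66  66  65  47  24  26  25]
 [ 25  25  26  63  65  65  66  21  19  28  65  66  66  65  28  27  28]
 [ 21  21  21  65  65  65  66  18  19  22  66  65  65  66  24  25  26]
 [ 18  19  20  64  64  65  66  18  18  22  65  65  66  65  22  23  23]
 [ 16  18  27  65  64  64  66  16  17  19  65  65  66  66  24  22  22]
 [ 18  16  17  16  36  94  96  22  22  26  96  89  24  19  20  19  21]
 [ 16  17  16  16  18  17  81  21  21  26  50  19  18  18  19  20  21]
 [ 21  21  19  16  17  17  30  20  20  21  22  17  17  18  22  25  25]
 [ 15  15  15  16  15  17  16  19  20  20  16  16  17  18  18  19  19]
 [ 16  16  15  15  14  14  15  18  19  18  15  17  17  17  18  18  18]]
```

servo_tool([
  {"tx": 0,"ty": 0,"tz": -50,"ax": 0,"ay": 0,"az": 0,"jaw": 0.0},
  {"tx": 0,"ty": 0,"tz": -90,"ax": 0,"ay": 0,"az": 0,"jaw": 0.4},
  {"tx": 0,"ty": 0,"tz": -90,"ax": 0,"ay": 0,"az": 0,"jaw": 0.6},
  {"tx": 0,"ty": 0,"tz": -90,"ax": 0,"ay": 0,"az": 0,"jaw": 0.6},
])

```text
time: 4.1
eef_pos: [0.4746, 0.2991, 0.1115]
tcp_rot: [-0.0, 0.706, 0.709, -0.001]
wrist_force: [0.2, 0.2, -0.1]
gripper_width: 0.0511
grip_force: 0.0
```

```bash
python3 - <<'E'
from h import *
print(ctrl.nose_length)
s,p,R=cur();print(p,s['gripper_width'])
c=ctrl.get_calibration('wrist');w=ctrl.get_image('wrist');np.savez('w3',w=w)
r=lambda im,x,y,wd,h,s:cv2.resize(im[y:y+h,x:x+wd],None,fx=s,fy=s,interpolation=cv2.INTER_CUBIC)
old=np.load('w1.npz')['w']
save('g',np.hstack([r(w,220,120,200,160,2),r(old,220,120,200,160,2)]))
E
```

```text
0.017
[0.47456032 0.29911592 0.11151573] 0.05114495364863474
```

View pics/g.png

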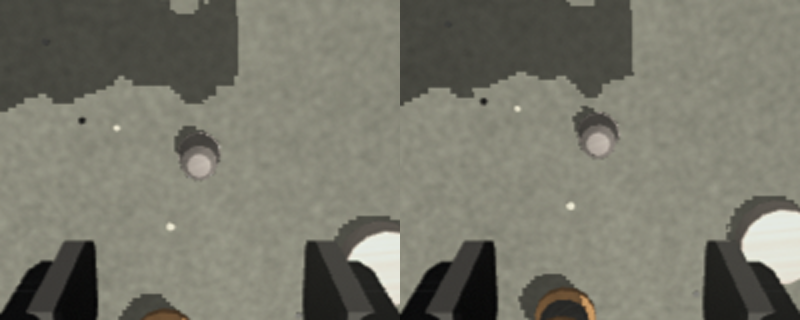

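```bash
python3 - <<'E'
from h import *
z=np.load('im0.npz');c=ctrl.get_calibration('top');k=ctrl.get_calibration('wrist')
w=np.load('w3.npz')['w'];o=np.load('w1.npz')['w']
def blob(im,lo,hi,box):
    h=cv2.cvtColor(im,cv2.COLOR_RGB2HSV);m=cv2.inRange(h,lo,hi);x0,y0,x1,y1=box
    ys,xs=np.nonzero(m[y0:y1,x0:x1]);return len(xs),(xs.min()+xs.max())/2+x0,(ys.min()+ys.max())/2+y0,xs.max()-xs.min()+1,ys.max()-ys.min()+1
T=blob(z['top'],(0,0,185),(180,60,255),(205,165,240,197));print('wax top',T,onplane(c,T[1],T[2],.014))
S=blob(z['top'],(8,100,90),(28,255,255),(222,205,250,232));print('spool top',S,onplane(c,S[1],S[2],.032))
# earlier wrist view w1: rebuild calibration by known shift
M=np.array(k['world_to_cam']).copy();s,p,R=cur()
Mi=np.linalg.inv(M);Mi[:3,3]+=np.array([.47512783,.29200083,.11965818])-p;k1=dict(k);k1['world_to_cam']=np.linalg.inv(Mi)
W=blob(o,(0,0,185),(180,60,255),(385,215,440,270));print('wax wr',W,onplane(k1,W[1],W[2],.014))
W=blob(o,(8,100,90),(28,255,255),(270,260,330,320));print('spool wr',W,onplane(k1,301,294,.032))
print('thim',onplane(k1,319,190.5,.0225),onplane(k,319,202,.0225), 'wax diam pred', proj(k1,(.5,.24,.014)))
print('cam h',Mi[:3,3],'wax depth from diam',309*.038/W[3])
E
```

```text
wax top (130, np.float64(220.0), np.float64(180.0), np.int64(13), np.int64(13)) [0.55880324 0.24290378 0.014     ]
spool top (124, np.float64(235.0), np.float64(217.5), np.int64(13), np.int64(12)) [0.45599751 0.19919208 0.032     ]
wax wr (1025, np.float64(410.5), np.float64(243.0), np.int64(40), np.int64(37)) [0.55849339 0.24837491 0.014     ]
spool wr (939, np.float64(300.5), np.float64(286.5), np.int64(34), np.int64(44)) [0.45921049 0.20635407 0.032     ]
thim [0.47478154 0.29928029 0.0225    ] [0.47397473 0.29866438 0.0225    ] wax diam pred (np.float64(346.1282739017301), np.float64(251.04679390513485))
cam h [0.47546508 0.36164191 0.27497688] wax depth from diam 0.3453529411764706
```

The thimble stands unmoved at (319,202). Its geometry in the wrist view puts the fingertips about 15 mm behind where I assumed, so they closed above it. I'll go lower in small steps and watch the force.

servo_tool([
  {"tx": -3.5,"ty": 0,"tz": 60,"ax": 0,"ay": 0,"az": 0,"jaw": 0.45},
  {"tx": -3.5,"ty": 0,"tz": 95,"ax": 0,"ay": 0,"az": 0,"jaw": 0.45},
  {"tx": -3.5,"ty": 0,"tz": 95,"ax": 0,"ay": 0,"az": 0,"jaw": 0.45},
])

```text
time: 4.53
eef_pos: [0.4721, 0.2942, 0.0129]
tcp_rot: [-0.001, 0.706, 0.709, -0.004]
wrist_force: [0.2, -0.7, -0.3]
gripper_width: 0.0381
grip_force: 0.0
```

servo_tool([
  {"tx": 0,"ty": 0,"tz": 4,"ax": 0,"ay": 0,"az": 0,"jaw": 0.45},
  {"tx": 0,"ty": 0,"tz": 4,"ax": 0,"ay": 0,"az": 0,"jaw": 0.45},
])

```text
time: 4.78
eef_pos: [0.4758, 0.2963, 0.0149]
tcp_rot: [0.0, 0.705, 0.709, 0.001]
wrist_force: [0.1, 0.8, 0.1]
gripper_width: 0.0381
grip_force: 0.0
```

servo_tool([
  {"tx": 0,"ty": 0,"tz": 3,"ax": 0,"ay": 0,"az": 0,"jaw": 0.45},
  {"tx": 0,"ty": 0,"tz": 3,"ax": 0,"ay": 0,"az": 0,"jaw": 0.45},
])

```text
time: 5.03
eef_pos: [0.4751, 0.2958, 0.0107]
tcp_rot: [0.0, 0.706, 0.709, 0.0]
wrist_force: [-0.2, -0.2, 0.4]
gripper_width: 0.0385
grip_force: 0.0
```

servo_tool([
  {"tx": 0,"ty": 0,"tz": 0,"ax": 0,"ay": 0,"az": 0,"jaw": 0.1},
  {"tx": 0,"ty": 0,"tz": 0,"ax": 0,"ay": 0,"az": 0,"jaw": 0.1},
  {"tx": 0,"ty": 0,"tz": 0,"ax": 0,"ay": 0,"az": 0,"jaw": 0.1},
  {"tx": 0,"ty": 0,"tz": 0,"ax": 0,"ay": 0,"az": 0,"jaw": 0.1},
])

```text
time: 5.52
eef_pos: [0.475, 0.2958, 0.0104]
tcp_rot: [0.0, 0.706, 0.709, 0.0]
wrist_force: [1.3, 0.4, 0.0]
gripper_width: 0.0085
grip_force: 0.0
```

servo_tool([
  {"tx": 0,"ty": 0,"tz": 0,"ax": 0,"ay": 0,"az": 0,"jaw": 0.45},
  {"tx": 0,"ty": 0,"tz": 0,"ax": 0,"ay": 0,"az": 0,"jaw": 0.45},
  {"tx": 0,"ty": 0,"tz": 5,"ax": 0,"ay": 0,"az": 0,"jaw": 0.45},
  {"tx": 0,"ty": 0,"tz": 5,"ax": 0,"ay": 0,"az": 0,"jaw": 0.45},
])

```text
time: 6.02
eef_pos: [0.4745, 0.2956, 0.0046]
tcp_rot: [-0.0, 0.706, 0.709, -0.001]
wrist_force: [0.8, -0.2, -0.1]
gripper_width: 0.0388
grip_force: 0.0
```

servo_tool([
  {"tx": 0,"ty": 0,"tz": 5,"ax": 0,"ay": 0,"az": 0,"jaw": 0.45},
  {"tx": 0,"ty": 0,"tz": 5,"ax": 0,"ay": 0,"az": 0,"jaw": 0.45},
])

```text
time: 6.28
eef_pos: [0.4746, 0.2956, -0.0003]
tcp_rot: [-0.0, 0.706, 0.709, -0.001]
wrist_force: [0.3, -0.1, -0.5]
gripper_width: 0.0386
grip_force: 0.0
```

servo_tool([
  {"tx": 0,"ty": 0,"tz": 4,"ax": 0,"ay": 0,"az": 0,"jaw": 0.45},
  {"tx": 0,"ty": 0,"tz": 4,"ax": 0,"ay": 0,"az": 0,"jaw": 0.45},
])

```text
time: 6.52
eef_pos: [0.4747, 0.2957, -0.0041]
tcp_rot: [-0.0, 0.706, 0.709, -0.0]
wrist_force: [0.1, 0.6, 0.2]
gripper_width: 0.0384
grip_force: 0.0
```

servo_tool([
  {"tx": 0,"ty": 0,"tz": 0,"ax": 0,"ay": 0,"az": 0,"jaw": 0.0},
  {"tx": 0,"ty": 0,"tz": 0,"ax": 0,"ay": 0,"az": 0,"jaw": 0.0},
  {"tx": 0,"ty": 0,"tz": 0,"ax": 0,"ay": 0,"az": 0,"jaw": 0.0},
  {"tx": 0,"ty": 0,"tz": 0,"ax": 0,"ay": 0,"az": 0,"jaw": 0.0},
])

```text
time: 7.02
eef_pos: [0.4752, 0.2959, -0.0033]
tcp_rot: [0.0, 0.706, 0.709, 0.0]
wrist_force: [-0.4, -0.7, 1.8]
gripper_width: 0.0133
grip_force: 58.4
```

It's gripped, but only at 13.3 mm, which is near the dome. I'll regrip 7 mm lower.

servo_tool([
  {"tx": 0,"ty": 0,"tz": 0,"ax": 0,"ay": 0,"az": 0,"jaw": 0.4},
  {"tx": 0,"ty": 0,"tz": 0,"ax": 0,"ay": 0,"az": 0,"jaw": 0.4},
  {"tx": 0,"ty": 0,"tz": 7,"ax": 0,"ay": 0,"az": 0,"jaw": 0.4},
  {"tx": 0,"ty": 0,"tz": 7,"ax": 0,"ay": 0,"az": 0,"jaw": 0.4},
  {"tx": 0,"ty": 0,"tz": 7,"ax": 0,"ay": 0,"az": 0,"jaw": 0.0},
  {"tx": 0,"ty": 0,"tz": 7,"ax": 0,"ay": 0,"az": 0,"jaw": 0.0},
  {"tx": 0,"ty": 0,"tz": 7,"ax": 0,"ay": 0,"az": 0,"jaw": 0.0},
  {"tx": 0,"ty": 0,"tz": 7,"ax": 0,"ay": 0,"az": 0,"jaw": 0.0},
])

```text
time: 8.02
eef_pos: [0.475, 0.2958, -0.0106]
tcp_rot: [0.0, 0.706, 0.709, 0.0]
wrist_force: [0.5, -0.3, -0.9]
gripper_width: 0.0155
grip_force: 58.1
```

servo_tool([
  {"tx": 0,"ty": 0,"tz": -50,"ax": 0,"ay": 0,"az": 0,"jaw": 0.0},
  {"tx": 0,"ty": 0,"tz": -110,"ax": 0,"ay": 0,"az": 0,"jaw": 0.0},
  {"tx": 0,"ty": 0,"tz": -145,"ax": 0,"ay": 0,"az": 0,"jaw": 0.0},
  {"tx": 0,"ty": 0,"tz": -145,"ax": 0,"ay": 0,"az": 0,"jaw": 0.0},
])

```text
time: 8.52
eef_pos: [0.4765, 0.2966, 0.1383]
tcp_rot: [0.001, 0.706, 0.709, 0.003]
wrist_force: [0.0, -0.5, -0.1]
gripper_width: 0.0155
grip_force: 58.2
```

```bash
python3 -c "
from h import *
go((.528,-.067,.135,0))"
```

```text
now [0.4765 0.2966 0.1383] [ 0.  -0.5 -0.1] 8.53 q6 0.49
(0.528, -0.067, 0.135, 0) t [-363.9   49.8    2.4] a [ 0.1 -0.4 90.3]
```

servo_tool([
  {"tx": -364,"ty": 50,"tz": 0,"ax": 0,"ay": 0,"az": 90,"jaw": 0.0},
  {"tx": -364,"ty": 50,"tz": 0,"ax": 0,"ay": 0,"az": 90,"jaw": 0.0},
  {"tx": -364,"ty": 50,"tz": 0,"ax": 0,"ay": 0,"az": 90,"jaw": 0.0},
  {"tx": -364,"ty": 50,"tz": 0,"ax": 0,"ay": 0,"az": 90,"jaw": 0.0},
  {"tx": -364,"ty": 50,"tz": 0,"ax": 0,"ay": 0,"az": 90,"jaw": 0.0},
  {"tx": -364,"ty": 50,"tz": 0,"ax": 0,"ay": 0,"az": 90,"jaw": 0.0},
  {"tx": -364,"ty": 50,"tz": 0,"ax": 0,"ay": 0,"az": 90,"jaw": 0.0},
  {"tx": -364,"ty": 50,"tz": 0,"ax": 0,"ay": 0,"az": 90,"jaw": 0.0},
  {"tx": -364,"ty": 50,"tz": 0,"ax": 0,"ay": 0,"az": 90,"jaw": 0.0},
  {"tx": -364,"ty": 50,"tz": 0,"ax": 0,"ay": 0,"az": 90,"jaw": 0.0},
])

```text
time: 9.78
eef_pos: [0.526, -0.0679, 0.133]
tcp_rot: [-0.0, 1.0, 0.003, -0.001]
wrist_force: [0.3, -0.1, -0.4]
gripper_width: 0.0153
grip_force: 58.3
```

```bash
python3 - <<'E'
from h import *
s,p,R=cur();print(p,s['gripper_width'],s['grip_force'],s['joint_positions'][5])
c=ctrl.get_calibration('wrist');w=ctrl.get_image('wrist');a=ctrl.get_image('scene');np.savez('w4',w=w,a=a,M=c['world_to_cam'],p=p)
print(ray(c,320,200))
r=lambda im,x,y,wd,h,s:cv2.resize(im[y:y+h,x:x+wd],None,fx=s,fy=s,interpolation=cv2.INTER_CUBIC)
save('i',np.hstack([w[:,120:520],r(a,260,160,100,100,4)]))
E
```

```text
[ 0.5259784  -0.06792247  0.13300447] 0.01529395493477255 58.292548295867164 1.367646826178721
(array([ 0.59489815, -0.06647126,  0.28826961]), array([-0.26989292, -0.00220446, -0.96288922]))
```

View pics/i.png

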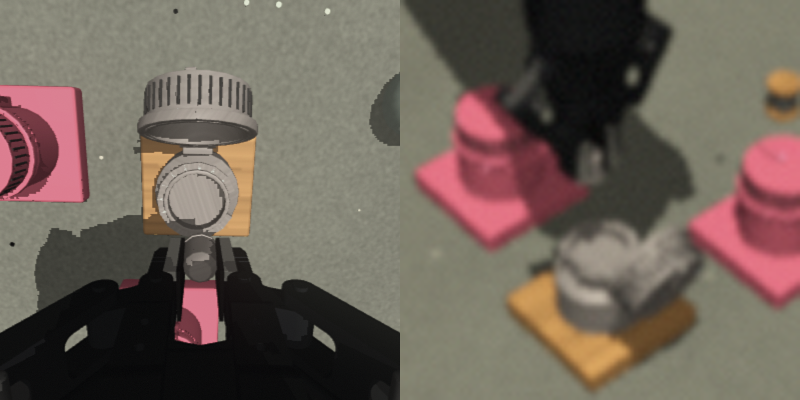

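In the wrist view the thimble is held at (320,257), just short of the tin's mouth at about (315,197). The cap stands open behind it at (318,105). Next I refine the tin's centre.

```bash
python3 - <<'E'
from h import *
z=np.load('w4.npz');w=z['w'];c=ctrl.get_calibration('wrist');c['world_to_cam']=z['M']
print('mouth',onplane(c,315,197,.078))
h=cv2.cvtColor(w,cv2.COLOR_RGB2HSV);m=cv2.inRange(h,(8,90,50),(24,255,255));m[:120]=0;m[245:]=0;m[:,:240]=0;m[:,400:]=0
ys,xs=np.nonzero(m);P=np.array([onplane(c,x,y,.02)[:2] for x,y in zip(xs,ys)],np.float32)
print('foot',cv2.minAreaRect(P),P.min(0),P.max(0))
# thimble pixels in hand: reddish steel
for v in range(228,285,6): print(v,''.join('%4d'%x for x in w[v,290:352:3].sum(1)//3))
# rim pic: unwrap flange (z=.0755) about mouth centre
ctr=onplane(c,315,197,.078)[:2]
g=cv2.cvtColor(w,cv2.COLOR_RGB2GRAY)
print('polar rows angle from +x ccw; cols radius 22..32mm')
for ang in range(150,361,10):
    a=np.radians(ang);print(ang,[int(g[int(round(v)),int(round(u))]) for r in range(19,34) for u,v in[proj(c,(*(ctr+np.array([np.cos(a),np.sin(a)])*r*1e-3),.0755))]])
E
```

```text
mouth [ 0.53813417 -0.06341377  0.078     ]
foot ((0.5311679244041443, -0.06423065066337585), (0.09890203922986984, 0.09019710123538971), 89.45438385009766) [ 0.48592275 -0.1140366 ] [ 0.5760239  -0.01438043]
228   81  82  79  83  81  83  73  59  59  59  60  90 157 162 144 156 163 160 154 154 158
234   64  64  65  71  81  83  80  83  77  93 124 110  73  82  77 140 141 144 144 146 147
240   71  74  75  75  20  85  83  70  75  78  81  81  82  71  69  54  28  77  78  77 117
246   74  74  75  62  19  50  61  69  75  77  79  81  83  87  58  41  26  71  76  77  78
252   74  74  75  31  18  53  61  68  80  98 112 110  88  90  63  54  24  53  77  76  77
258   56  74  74  16  16  59 109 114 123 128 136 142 143  94  71  53  22  25  76  76  76
264   56  69  62  16  15  68 110 129  83  82  80  81  81  70  70  68  20  22  59  59  59
270   56  56  28  12  11  63  68  80  79  80  80  81  81  80  64  61  17  22  66  78  59
276   13  77  34  17  11 117  69  74  79  77  78  77  78  70  65  61  18  22  60  52  21
282   13  13  15  16  10  66  72  73  73  69  65  72  73  73  73  50  18  22  20  19  20
p
[... 1012 characters left out ...]
4, 152, 170, 156, 160, 163, 165, 165, 160, 153, 152, 137, 173, 173]
290 [93, 155, 166, 152, 149, 160, 160, 160, 160, 157, 160, 158, 151, 169, 169]
300 [117, 162, 171, 163, 191, 163, 162, 162, 161, 161, 162, 161, 151, 163, 165]
310 [167, 176, 142, 154, 167, 166, 162, 140, 156, 157, 159, 156, 158, 136, 158]
320 [174, 169, 136, 170, 170, 170, 166, 143, 166, 165, 165, 165, 153, 90, 115]
330 [176, 129, 162, 167, 166, 162, 144, 155, 164, 156, 155, 156, 156, 90, 83]
340 [162, 131, 157, 160, 162, 159, 145, 157, 157, 157, 155, 157, 146, 110, 111]
350 [123, 160, 182, 164, 162, 158, 108, 155, 154, 156, 155, 97, 155, 162, 165]
360 [151, 160, 165, 165, 166, 162, 148, 154, 153, 154, 95, 86, 161, 161, 167]
```

servo_tool([
  {"tx": 6,"ty": -3,"tz": 20,"ax": 0,"ay": 0,"az": 0,"jaw": 0.0},
  {"tx": 6,"ty": -3,"tz": 50,"ax": 0,"ay": 0,"az": 0,"jaw": 0.0},
  {"tx": 6,"ty": -3,"tz": 67,"ax": 0,"ay": 0,"az": 0,"jaw": 0.0},
  {"tx": 6,"ty": -3,"tz": 67,"ax": 0,"ay": 0,"az": 0,"jaw": 0.0},
])

```text
time: 10.38
eef_pos: [0.5317, -0.0648, 0.066]
tcp_rot: [-0.0, 1.0, 0.002, -0.001]
wrist_force: [0.7, 0.7, 1.4]
gripper_width: 0.0149
grip_force: 58.3
```

```bash
python3 - <<'E'
from h import *
s,p,R=cur();print(p,s['wrist_force'])
a=ctrl.get_image('scene');c=ctrl.get_calibration('wrist');w=ctrl.get_image('wrist')
r=lambda im,x,y,wd,h,s:cv2.resize(im[y:y+h,x:x+wd],None,fx=s,fy=s,interpolation=cv2.INTER_CUBIC)
save('j',np.hstack([w[100:300,220:420].repeat(2,0).repeat(2,1),r(a,275,190,80,80,5)]))
E
```

```text
[ 0.53167818 -0.06479834  0.06604737] [0.70140365 0.66248977 1.41356522]
```

View pics/j.png

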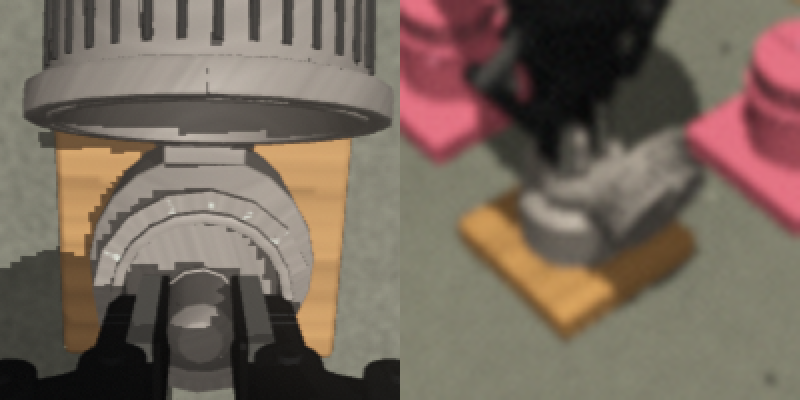

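The thimble's foot is just over the mouth. In the crop it sits at (203,300) against a mouth centre of about (203,281), so I'll shift 4 mm further in +x, go slightly lower and release.

servo_tool([
  {"tx": 4,"ty": 0,"tz": 2,"ax": 0,"ay": 0,"az": 0,"jaw": 0.0},
  {"tx": 4,"ty": 0,"tz": 6,"ax": 0,"ay": 0,"az": 0,"jaw": 0.0},
  {"tx": 4,"ty": 0,"tz": 6,"ax": 0,"ay": 0,"az": 0,"jaw": 0.0},
])

```text
time: 10.85
eef_pos: [0.5364, -0.0649, 0.0611]
tcp_rot: [0.0, 1.0, 0.002, -0.0]
wrist_force: [-0.5, -0.3, -0.4]
gripper_width: 0.0155
grip_force: 58.3
```

servo_tool([
  {"tx": 0,"ty": 0,"tz": 0,"ax": 0,"ay": 0,"az": 0,"jaw": 0.4},
  {"tx": 0,"ty": 0,"tz": 0,"ax": 0,"ay": 0,"az": 0,"jaw": 0.4},
  {"tx": 0,"ty": 0,"tz": -30,"ax": 0,"ay": 0,"az": 0,"jaw": 0.4},
  {"tx": 0,"ty": 0,"tz": -90,"ax": 0,"ay": 0,"az": 0,"jaw": 0.2},
  {"tx": 0,"ty": 0,"tz": -140,"ax": 0,"ay": 0,"az": 0,"jaw": 0.0},
  {"tx": 0,"ty": 0,"tz": -140,"ax": 0,"ay": 0,"az": 0,"jaw": 0.0},
])

```text
time: 11.6
eef_pos: [0.5388, -0.065, 0.2072]
tcp_rot: [0.001, 1.0, 0.002, 0.005]
wrist_force: [0.4, -0.4, -0.0]
gripper_width: 0.0001
grip_force: 0.0
```

```bash
python3 - <<'E'
from h import *
s,p,R=cur();print(p,s['time'],s['gripper_width'])
a=ctrl.get_image('top');c=ctrl.get_calibration('wrist');w=ctrl.get_image('wrist');np.savez('w5',w=w,a=a,M=c['world_to_cam'],p=p)
print(proj(c,(.535,-.065,.078)),proj(c,(.573,-.065,.063)))
r=lambda im,x,y,wd,h,s:cv2.resize(im[y:y+h,x:x+wd],None,fx=s,fy=s,interpolation=cv2.INTER_CUBIC)
save('k',r(w,250,40,140,210,2.8))
E
```

```text
[ 0.53875396 -0.06499604  0.20719994] 11.6 8.157131442615625e-05
(np.float64(320.9631780405871), np.float64(193.48967203007024)) (np.float64(321.17055401827395), np.float64(151.01136445603063))
```

View pics/k.png

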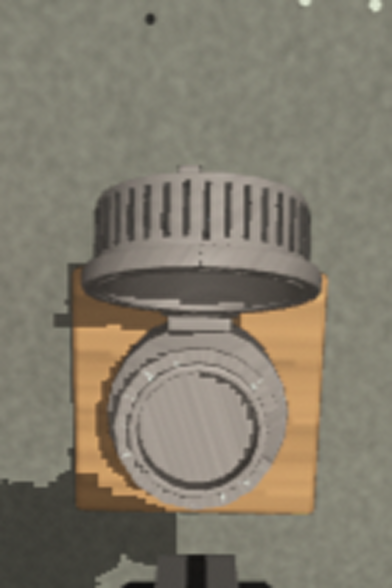

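The tin is open, with its mouth at about (320,193) in the wrist view and the cap standing at (322,125); the ridge nub shows at its far edge, (318,101). The thimble isn't plainly visible in the mouth, so I'll check with pixel values.

```bash
python3 - <<'E'
from h import *
z=np.load('w5.npz');w=z['w'].astype(int)
for v in range(166,220,2): print(v,''.join('%4d'%x for x in w[v,292:350:2].sum(1)//3))
print('r-b'); 
for v in range(172,216,4): print(v,''.join('%4d'%x for x in (w[v,292:350:2,0]-w[v,292:350:2,2])))
E
```

```text
166  149 141  71 137 143 143 143 109  89 147 151 159 154 156 156 159 157 159 149 118 128 151 157 156 156 155  98 144 154
168  126  67 134 137 139 102  87 112 155 153 158 160 155 152 150 154 157 157 153 158 154 152 135 156 158 156 151 114 142
170   71 118 135 134  99 108 157 153 156 152 164 121 117 141 157 150 125 111 129 153 156 155 159 140 154 152 149 145 126
172   80 135 136  97 145 166 158 149 119 132 163 161 158 151 141 142 153 163 172 156 123 153 157 153 143 142 153 158 122
174  124 128  91 110 153 172 177 126 160 152 130 146 151 154 153  95  95  95  99 146 164 147 140 156 156 142 153 153 148
176  134  94  93 152 156 148 139 155 148 154 155 155 151 157 154 156 159 154  92  92 101 150 159 145 160 176 154 152 152
178  127  95 153 152 145 142 153 136 152 156 154 156 150 156 155 155 157 155 154 154 110  83 149 163 183 160 160 153 149
180   89 141 155 156 121 147 147 154 155 154 154 156 152 154 157 154 156 156 155 152 151 110  82 144 151 157 153 150 148
182   81 156 160 144 145 134 155 153 155 152 157 154 154 151 158 153 155 158 155 150 152 151 105 104 153 126 154 157 148
184  109 15
[... 2801 characters left out ...]
 18  18  18  17  17  18  19  19  18  17  18  18  18  19  18  18  18  19  18  13  15  19  17  18
196   17  18  15  18  16  18  18  17  18  18  17  18  19  18  18  17  18  18  19  18  18  18  17  18  11  17  19  17  18
200   17  18  15  19  13  17  18  18  19  18  18  18  18  18  19  19  18  19  18  18  19  19  17  12   9  18  18  17  17
204   47  19  18  16  17   9  17  18  17  18  19  17  18  18  18  18  18  19  19  19  19  19  11   8  18  17  17  15  80
208   55  51  22  17  15  14  15  10  14  18  17  17  17  17  18  17  17  18  18  19  15   8  14  17  16  17  23  89  99
212   94  92  48  30  18  18  17  17  18  13  10  10  11  13  12  12  10  10   9  11  16  17  14  12  16  64  98  97  98
```

servo_tool([
  {"tx": -60,"ty": 230,"tz": -40,"ax": 0,"ay": 0,"az": 0,"jaw": 0.0},
  {"tx": -60,"ty": 230,"tz": -40,"ax": 0,"ay": 0,"az": 0,"jaw": 0.0},
  {"tx": -60,"ty": 230,"tz": -40,"ax": 0,"ay": 0,"az": 0,"jaw": 0.0},
  {"tx": -60,"ty": 230,"tz": -40,"ax": 0,"ay": 0,"az": 0,"jaw": 0.0},
  {"tx": -60,"ty": 230,"tz": -40,"ax": 0,"ay": 0,"az": 0,"jaw": 0.0},
])

```text
time: 12.32
eef_pos: [0.4761, -0.298, 0.2397]
tcp_rot: [-0.001, 1.0, -0.0, -0.001]
wrist_force: [-0.3, 0.1, -0.6]
gripper_width: -0.0005
grip_force: 0.0
```

```bash
python3 - <<'E'
from h import *
z=np.load('im0.npz')
new={n:ctrl.get_image(n) for n in('top','scene')};np.savez('im1',**new)
for n,(x0,y0,x1,y1) in(('top',(180,120,400,260)),('scene',(240,160,420,280))):
    d=np.abs(new[n].astype(int)-z[n]).sum(2)[y0:y1,x0:x1];m=(d>60).astype(np.uint8)
    k,l,st,ce=cv2.connectedComponentsWithStats(m)
    print(n,[(st[i,cv2.CC_STAT_AREA],np.round(ce[i]+[x0,y0],1).tolist(),st[i,:4].tolist()) for i in range(1,k) if st[i,4]>4])
d=new['top'].astype(int).sum(2)//3
print('top now');print(d[176:202,322:350]);print('top before');print((z['top'].astype(int).sum(2)//3)[176:202,322:350])
E
```

```text
top [(np.int32(37), [201.8, 213.0], [18, 89, 8, 8]), (np.int32(1444), [376.1, 245.0], [165, 107, 55, 33])]
scene [(np.int32(1738), [251.4, 202.6], [0, 0, 28, 89]), (np.int32(126), [269.3, 163.4], [22, 0, 19, 10]), (np.int32(9), [376.1, 176.8], [135, 15, 4, 4])]
top now
[[ 88  89  75  71  72  79  96 121 145 160 171 179 153 154 164 172 161 154
  173 168 159 149 148 150 150 150 151 150]
 [134 135 102  89  89 103 131 159 165 167 164 160 123 111 112 122 133 148
  166 169 163 157 152 152 153 154 153 153]
 [152 153 141 132 125 130 155 169 159 148 122 113 101  97  96 101 100  98
  121 151 153 162 160 151 148 151 153 152]
 [152 152 150 141 137 147 156 154 147 123 112 139 149 152 152 153 141  99
   79 109 146 167 169 156 142 146 149 149]
 [150 150 150 145 143 155 145 145 145 148 153 164 169 170 170 171 167 142
  101  92 114 155 171 167 156 149 148 148]
 [142 144 134 130 146 156 142 144 158 166 168 170 168 168 170 171 171 165
  151 136  97 121 166 167 158 145 144 147]
 [129 125 107 108 149 151 148 146 162 169 168 168 167 167 169 169 169 168
  167 156 104  96 147 151 151 144 137 140]
 [ 97  79  
[... 4566 characters left out ...]
 68  67  69  66  58  51  55  65  69  82  95 105 110 115 128 125 113 104
   89  87 113 119 132 137 138 137 137 136]
 [ 78  63  67  67  66  61  54  54  59  66  66  69  73  75  83  82  74  78
  103  96 104 126 138 139 139 138 139 138]
 [ 96  69  67  69  69  70  65  59  55  54  52  55  58  59  59  62  64  58
   93 127 135 142 145 145 146 143 145 145]
 [130  95  71  70  71  71  71  69  67  60  57  55  53  53  54  56  59  64
   97 141 149 149 148 148 148 148 148 148]
 [144 126  90  68  67  68  70  72  71  68  68  65  65  63  62  67  79  95
  127 146 149 147 147 146 146 146 147 146]
 [138 136 118  88  80  79  68  66  68  69  67  68  73  82  84  95 124 135
  144 147 146 146 145 146 147 148 148 148]]
```

```bash
python3 - <<'E'
from h import *
c=ctrl.get_calibration('top');k=ctrl.get_calibration('wrist');k['world_to_cam']=np.load('w5.npz')['M']
for h in(.024,.05,.065,.078):print(h,onplane(c,336,186.3,h),onplane(k,320.5,193,h))
for y in (-.064,): print('pred', 'mouth',proj(k,(.533,-.065,.078)),'floor',proj(k,(.533,-.065,.024)),'top mouth',proj(c,(.533,-.065,.078)),'floor',proj(c,(.533,-.065,.024)))
w=ctrl.get_image('wrist');np.savez('w6',w=w,M=ctrl.get_calibration('wrist')['world_to_cam'])
# any thimble-like pixels (r-b 14..24 , bright) outside tin in w6?
d=w.astype(int);m=((d[...,0]-d[...,2]>15)&(d[...,0]-d[...,1]>4)&(d.sum(2)>240)&(d[...,0]-d[...,2]<28)).astype(np.uint8)
n,l,st,ce=cv2.connectedComponentsWithStats(m);kk=ctrl.get_calibration('wrist')
for i in range(1,n):
    if st[i,4]>25:print(st[i],np.round(onplane(kk,*ce[i],.01),3))
E
```

```text
0.024 [ 0.53569771 -0.07074241  0.024     ] [ 0.52206689 -0.06480551  0.024     ]
0.05 [ 0.53300421 -0.06906055  0.05      ] [ 0.52852087 -0.06468818  0.05      ]
0.065 [ 0.53145026 -0.06809025  0.065     ] [ 0.53224432 -0.06462048  0.065     ]
0.078 [ 0.53010351 -0.06724933  0.078     ] [ 0.53547131 -0.06456181  0.078     ]
pred mouth (np.float64(320.94847637559843), np.float64(195.5519024553235)) floor (np.float64(320.739514501511), np.float64(183.43614655143756)) top mouth (np.float64(335.09807156805334), np.float64(185.1869679884816)) floor (np.float64(333.88886829864), np.float64(187.33036033060145))
[   5   19   62   37 1034] [0.626 0.025 0.01 ]
[286  22  25  23 305] [ 0.633 -0.267  0.01 ]
[609  24  31  23 444] [ 0.633 -0.631  0.01 ]
[65 28  5 16 43] [ 0.629 -0.007  0.01 ]
[259  28  55  54 210] [ 0.601 -0.242  0.01 ]
[562  38  19  13  96] [ 0.625 -0.578  0.01 ]
[530  49  13   8  51] [ 0.616 -0.539  0.01 ]
[53 76 43  6 90] [ 0.583 -0.006  0.01 ]
[85 87 21  5 85] [ 0.572 -0.028  0.01 ]
[  64   94   73   59 2345] [ 0.535 -0.026  0.01 ]
[124 140   9  11  27] [ 0.509 -0.057  0.01 ]
[ 337  161  141  139 2697] [ 0.392 -0.416  0.01 ]
[165 211   4  29  31] [ 0.402 -0.09   0.01 ]
[618 277  22  68 304] [ 0.276 -0.74   0.01 ]
[605 346  17  43 195] [ 0.176 -0.741  0.01 ]
```

The thimble has left its old place in every view and lies nowhere outside the tin, so it must be inside; the tin's mouth shows only a flat disc that hides the inside. The pictures put the flap at about 1.8 rad and the cap near 0.1. Next I go behind the cap with the jaw shut.

```bash
python3 -c "
from h import *
go((.65,-.066,.24,0))"
```

```text
now [ 0.4775 -0.2943  0.2398] [-0.6  0.   0.1] 12.47 q6 0.95
(0.65, -0.066, 0.24, 0) t [ 1.736e+02 -2.275e+02 -1.000e-01] a [-0.1  0.1  0.3]
```

servo_tool([
  {"tx": 172,"ty": -228,"tz": 0,"ax": 0,"ay": 0,"az": 0,"jaw": 0.0},
  {"tx": 172,"ty": -228,"tz": 0,"ax": 0,"ay": 0,"az": 0,"jaw": 0.0},
  {"tx": 172,"ty": -228,"tz": 0,"ax": 0,"ay": 0,"az": 0,"jaw": 0.0},
  {"tx": 172,"ty": -228,"tz": 0,"ax": 0,"ay": 0,"az": 0,"jaw": 0.0},
  {"tx": 172,"ty": -228,"tz": 0,"ax": 0,"ay": 0,"az": 0,"jaw": 0.0},
  {"tx": 172,"ty": -228,"tz": 60,"ax": 0,"ay": 0,"az": 0,"jaw": 0.0},
  {"tx": 172,"ty": -228,"tz": 100,"ax": 0,"ay": 0,"az": 0,"jaw": 0.0},
  {"tx": 172,"ty": -228,"tz": 141,"ax": 0,"ay": 0,"az": 0,"jaw": 0.0},
  {"tx": 172,"ty": -228,"tz": 141,"ax": 0,"ay": 0,"az": 0,"jaw": 0.0},
])

```text
time: 13.6
eef_pos: [0.646, -0.0644, 0.0956]
tcp_rot: [-0.001, 1.0, 0.003, -0.005]
wrist_force: [-0.4, 0.4, -0.0]
gripper_width: 0.0004
grip_force: 0.0
```

```bash
python3 -c "
from h import *
go(*[(x,-.066,z,0) for x,z in((.62,.099),(.607,.106),(.5965,.109),(.584,.110))])"
```

```text
now [ 0.646  -0.0644  0.0956] [-0.4  0.4 -0. ] 13.6 q6 1.41
(0.62, -0.066, 0.099, 0) t [-26.    1.5  -3.2] a [-0.1  0.5  0.4]
(0.607, -0.066, 0.106, 0) t [-39.1   1.4 -10. ] a [-0.1  0.5  0.4]
(0.5965, -0.066, 0.109, 0) t [-49.6   1.3 -13. ] a [-0.1  0.5  0.4]
(0.584, -0.066, 0.11, 0) t [-62.1   1.2 -13.8] a [-0.1  0.5  0.4]
```

servo_tool([
  {"tx": -30,"ty": 0,"tz": 0,"ax": 0,"ay": 0,"az": 0,"jaw": 0.0},
  {"tx": -43,"ty": 0,"tz": -7,"ax": 0,"ay": 0,"az": 0,"jaw": 0.0},
  {"tx": -54,"ty": 0,"tz": -10,"ax": 0,"ay": 0,"az": 0,"jaw": 0.0},
  {"tx": -66,"ty": 0,"tz": -11,"ax": 0,"ay": 0,"az": 0,"jaw": 0.0},
])

```text
time: 14.1
eef_pos: [0.5831, -0.0662, 0.1136]
tcp_rot: [0.0, 1.0, 0.003, 0.002]
wrist_force: [1.9, 0.4, -0.1]
gripper_width: -0.0001
grip_force: 0.4
```

servo_tool([
  {"tx": -10,"ty": 0,"tz": 0,"ax": 0,"ay": 0,"az": 0,"jaw": 0.0},
  {"tx": -19,"ty": 0,"tz": 3,"ax": 0,"ay": 0,"az": 0,"jaw": 0.0},
])

```text
time: 14.35
eef_pos: [0.5635, -0.0667, 0.1092]
tcp_rot: [0.0, 1.0, 0.002, 0.001]
wrist_force: [0.5, 0.4, 1.1]
gripper_width: -0.0001
grip_force: 0.4
```

servo_tool([
  {"tx": -9,"ty": 0,"tz": 3,"ax": 0,"ay": 0,"az": 0,"jaw": 0.0},
  {"tx": -17,"ty": 0,"tz": 8,"ax": 0,"ay": 0,"az": 0,"jaw": 0.0},
  {"tx": -25,"ty": 0,"tz": 14,"ax": 0,"ay": 0,"az": 0,"jaw": 0.0},
  {"tx": -31,"ty": 0,"tz": 21,"ax": 0,"ay": 0,"az": 0,"jaw": 0.0},
])

```text
time: 14.85
eef_pos: [0.532, -0.067, 0.0868]
tcp_rot: [0.0, 1.0, 0.002, -0.0]
wrist_force: [0.5, 0.0, 1.1]
gripper_width: 0.0002
grip_force: 0.2
```

```bash
python3 - <<'E'
from h import *
s,p,R=cur();print(p,s['wrist_force'])
c=ctrl.get_calibration('scene');b=ctrl.get_image('top');a=ctrl.get_image('scene');np.savez('s1',b=b,a=a)
for ang in (1.8,.9,.6,.3,0):
    e=np.array([-np.cos(ang),0,np.sin(ang)]);n=np.array([np.sin(ang),0,np.cos(ang)]);print(ang,np.round(proj(c,np.array([.573,-.066,.063])+.04*e+.023*n)))
o=np.load('im1.npz')['scene']
d=np.abs(a.astype(int)-o).sum(2)
print(((d[205:260:3,285:345:3])))
E
```

```text
[ 0.5319615  -0.06697161  0.08680248] [0.4875333  0.00869183 1.05541916]
1.8 [327. 231.]
0.9 [317. 220.]
0.6 [314. 219.]
0.3 [311. 219.]
0 [309. 220.]
[[  6  22  69 153 409 418 411 351 333 312 258 200 211 206 204 214  85   5
    8  10]
 [  8  14 108 209 325 362 248 264 286 179 214 205 205 209 199 207 140   8
   14  10]
 [  4  35 250 225 121  92 255 321 200 192 181 190 206 204 212 199 203  20
   13  13]
 [  7   3  73  79 140 199 208 330 193 176  28  56 169 202 124  66  18  12
    6   4]
 [  7   4  37 190 209 183 199 149 104   2  68  55  30 237 124  46   6   5
    7   6]
 [  3   9  16 125 194 186  11  30  16  15 113  31  48 162  34  59  43  11
   10   8]
 [  1  10   6   9 100 167  12   9   6   4  20   7 145  68  14  39  93  38
    5   8]
 [  6   3  15   5  48  28  79  31   9   1  15 106 128  25  43  35 161  46
   12   7]
 [  5  10   5  87 208 134  64 103 147 176 138  23  32  65  91 170 126   7
   10  10]
 [  1   4   9  16 163  82 180 105  75  62 141 160  29 202 248 144   2   7
    6   2]
 [  7  10  12   6   4   9  34 158 225  86 101   6  98 273 258 205  37   4
    6   5]
 [  5   8   4  10   1   4   7   2   1  10  35  31  75 243 242 215  89   4
    1   8]
 [ 11   3  10   5   4  10   4  13   4  24  65 105 239 247 170  79  54   6
    0   3]
 [  2   2   4   6   8  11   4  12   9  73 194 236 222 115  75  76   6   3
    1  10]
 [  4  13   9  11   2  13  15   2   9  14  14 142  80  53  31  11  11  10
   14   3]
 [  7   8   3  11   6   2   6   7   8  13   7  42  53  11   3  11  13   4
    8   8]
 [ 10   6   7   7   4  14   3   7   6   5   3   1   7   6  14   9  12   8
   12   7]
 [  4   3  10  15  10   2   2   5   3   6  10   4  20   4   3   2   4   1
    8  11]
 [ 11  12  11  12   2   3   7  14   2   9   8   8   8   8  10   8  10   7
   11  10]]
```

The cap has swung over. I press it down until it meets the flange.

servo_tool([
  {"tx": -3,"ty": 0,"tz": 4,"ax": 0,"ay": 0,"az": 0,"jaw": 0.0},
  {"tx": -5,"ty": 0,"tz": 7,"ax": 0,"ay": 0,"az": 0,"jaw": 0.0},
])

```text
time: 15.2
eef_pos: [0.5285, -0.0671, 0.0812]
tcp_rot: [0.0, 1.0, 0.002, 0.001]
wrist_force: [3.1, 0.9, 11.6]
gripper_width: 0.0003
grip_force: 5.5
```

servo_tool([
  {"tx": -1,"ty": 0,"tz": 2,"ax": 0,"ay": 0,"az": 0,"jaw": 0.0},
  {"tx": -1,"ty": 0,"tz": 2,"ax": 0,"ay": 0,"az": 0,"jaw": 0.0},
])

```text
time: 15.45
eef_pos: [0.5287, -0.0671, 0.0812]
tcp_rot: [0.0, 1.0, 0.002, 0.003]
wrist_force: [1.6, 1.2, 9.8]
gripper_width: 0.0002
grip_force: 5.3
```

servo_tool([
  {"tx": 0,"ty": 0,"tz": 2,"ax": 0,"ay": 0,"az": 0,"jaw": 0.0},
  {"tx": 0,"ty": 0,"tz": 2,"ax": 0,"ay": 0,"az": 0,"jaw": 0.0},
])

```text
time: 15.7
eef_pos: [0.5289, -0.0671, 0.0808]
tcp_rot: [0.0, 1.0, 0.002, 0.003]
wrist_force: [-2.4, 2.3, 20.2]
gripper_width: 0.0
grip_force: 9.8
```

Contact comes with the cap's front about 8 mm proud, so the lug is on the flange at a flap of about 0.15. Now I rise, open and grip the cap's side with the tool tilted to match.

```bash
python3 -c "
from h import *
go((.5425,-.066,.14,0,0),(.5425,-.066,.132,40,8.5),(.5317,-.066,.0571,40,8.5))"
```

```text
now [ 0.5289 -0.0671  0.0808] [-2.4  2.3 20.2] 15.7 q6 1.37
(0.5425, -0.066, 0.14, 0, 0) t [ 14.   -1.  -59.1] a [ 0.1 -0.4  0.3]
(0.5425, -0.066, 0.132, 40, 8.5) t [ 13.9  -1.  -51.1] a [  3.2  -8.5 -39.7]
(0.5317, -0.066, 0.0571, 40, 8.5) t [ 2.6 -1.1 23.7] a [  3.2  -8.5 -39.7]
```

servo_tool([
  {"tx": 12,"ty": -1,"tz": -45,"ax": 0,"ay": 0,"az": 0,"jaw": 0.5},
  {"tx": 14,"ty": -1,"tz": -60,"ax": 1,"ay": -3,"az": -12,"jaw": 1.0},
  {"tx": 14,"ty": -1,"tz": -58,"ax": 3.2,"ay": -8.5,"az": -39.7,"jaw": 1.0},
  {"tx": 14,"ty": -1,"tz": -58,"ax": 3.2,"ay": -8.5,"az": -39.7,"jaw": 1.0},
  {"tx": 14,"ty": -1,"tz": -58,"ax": 3.2,"ay": -8.5,"az": -39.7,"jaw": 1.0},
  {"tx": 14,"ty": -1,"tz": -58,"ax": 3.2,"ay": -8.5,"az": -39.7,"jaw": 1.0},
  {"tx": 14,"ty": -1,"tz": -58,"ax": 3.2,"ay": -8.5,"az": -39.7,"jaw": 1.0},
])

```text
time: 16.58
eef_pos: [0.5405, -0.0659, 0.1343]
tcp_rot: [-0.027, 0.937, 0.34, -0.073]
wrist_force: [-0.6, 0.2, 0.1]
gripper_width: 0.085
grip_force: 0.0
```

```bash
python3 - <<'E'
from h import *
go((.5317,-.066,.0571,40,8.5))
w=ctrl.get_image('wrist');c=ctrl.get_calibration('wrist');np.savez('w7',w=w,M=c['world_to_cam'])
# cap circle: steel tint mask
d=w.astype(int);m=((d[...,0]-d[...,2]>10)&(d[...,0]-d[...,2]<26)&(d[...,0]-d[...,1]>4)).astype(np.uint8)*255
m=cv2.morphologyEx(m,cv2.MORPH_CLOSE,np.ones((7,7),np.uint8))
cs,_=cv2.findContours(m,cv2.RETR_EXTERNAL,cv2.CHAIN_APPROX_NONE);k=max(cs,key=cv2.contourArea);e=cv2.fitEllipse(k);print(cv2.contourArea(k),e,cv2.boundingRect(k))
print('pred top',proj(c,(.5369,-.066,.0917)),onplane(c,*e[0],.088))
E
```

```text
now [ 0.5405 -0.0659  0.1343] [-0.6  0.2  0.1] 16.57 q6 0.7
(0.5317, -0.066, 0.0571, 40, 8.5) t [ 2.4  2.2 77.6] a [-0.3  0.2 -0.1]
7842.5 ((324.2369079589844, 200.91241455078125), (92.94104766845703, 108.86181640625), 17.5677490234375) (270, 148, 105, 107)
pred top (np.float64(323.4576209316432), np.float64(216.92614136680962)) [ 0.54485465 -0.05960851  0.088     ]
```

servo_tool([
  {"tx": 1,"ty": 1,"tz": 40,"ax": 0,"ay": 0,"az": 0,"jaw": 1.0},
  {"tx": 2,"ty": 2,"tz": 65,"ax": 0,"ay": 0,"az": 0,"jaw": 1.0},
  {"tx": 2,"ty": 2,"tz": 76,"ax": 0,"ay": 0,"az": 0,"jaw": 1.0},
  {"tx": 2,"ty": 2,"tz": 76,"ax": 0,"ay": 0,"az": 0,"jaw": 1.0},
])

```text
time: 17.12
eef_pos: [0.5314, -0.0661, 0.0589]
tcp_rot: [-0.027, 0.937, 0.341, -0.073]
wrist_force: [-1.0, 0.6, 1.0]
gripper_width: 0.0851
grip_force: 0.0
```

servo_tool([
  {"tx": 0,"ty": 0,"tz": 0,"ax": 0,"ay": 0,"az": 0,"jaw": 0.6},
  {"tx": 0,"ty": 0,"tz": 0,"ax": 0,"ay": 0,"az": 0,"jaw": 0.6},
  {"tx": 0,"ty": 0,"tz": 0,"ax": 0,"ay": 0,"az": 0,"jaw": 0.6},
])

```text
time: 17.5
eef_pos: [0.5323, -0.0657, 0.0611]
tcp_rot: [-0.027, 0.937, 0.341, -0.072]
wrist_force: [-3.7, 2.7, 7.4]
gripper_width: 0.0595
grip_force: 63.4
```

The width of 59.5 mm and the upward push suggest I've caught the rounded top edge, so I'll regrip 5 mm lower.

servo_tool([
  {"tx": 0,"ty": 0,"tz": 0,"ax": 0,"ay": 0,"az": 0,"jaw": 0.9},
  {"tx": 0,"ty": 0,"tz": 0,"ax": 0,"ay": 0,"az": 0,"jaw": 0.9},
  {"tx": 0,"ty": 0,"tz": 6,"ax": 0,"ay": 0,"az": 0,"jaw": 0.9},
  {"tx": 0,"ty": 0,"tz": 6,"ax": 0,"ay": 0,"az": 0,"jaw": 0.9},
])

```text
time: 18.0
eef_pos: [0.5301, -0.066, 0.0521]
tcp_rot: [-0.028, 0.937, 0.341, -0.073]
wrist_force: [-0.5, -0.5, -0.1]
gripper_width: 0.077
grip_force: 0.0
```

servo_tool([
  {"tx": 0,"ty": 0,"tz": 0,"ax": 0,"ay": 0,"az": 0,"jaw": 0.6},
  {"tx": 0,"ty": 0,"tz": 0,"ax": 0,"ay": 0,"az": 0,"jaw": 0.6},
  {"tx": 0,"ty": 0,"tz": 0,"ax": 0,"ay": 0,"az": 0,"jaw": 0.6},
])

```text
time: 18.38
eef_pos: [0.5307, -0.0661, 0.0536]
tcp_rot: [-0.027, 0.937, 0.341, -0.073]
wrist_force: [-2.5, 0.7, 5.1]
gripper_width: 0.06
grip_force: 66.3
```

servo_tool([
  {"tx": 0,"ty": 0,"tz": 0,"ax": 0,"ay": 0,"az": -8,"jaw": 0.6},
  {"tx": 0,"ty": 0,"tz": 0,"ax": 0,"ay": 0,"az": -16,"jaw": 0.6},
  {"tx": 0,"ty": 0,"tz": 0,"ax": 0,"ay": 0,"az": -24,"jaw": 0.6},
  {"tx": 0,"ty": 0,"tz": 0,"ax": 0,"ay": 0,"az": -32,"jaw": 0.6},
  {"tx": 0,"ty": 0,"tz": 0,"ax": 0,"ay": 0,"az": -40,"jaw": 0.6},
  {"tx": 0,"ty": 0,"tz": 0,"ax": 0,"ay": 0,"az": -40,"jaw": 0.6},
])

```text
time: 19.12
eef_pos: [0.5315, -0.0663, 0.0539]
tcp_rot: [-0.049, 0.764, 0.641, -0.058]
wrist_force: [-0.7, 0.4, 5.6]
gripper_width: 0.0601
grip_force: 67.1
```

```bash
python3 - <<'E'
from h import *
s,p,R=cur();print(p,R.as_matrix().round(3).tolist(),s['wrist_force'],s['wrist_torque'],s['gripper_width'])
E
```

```text
[ 0.53152982 -0.06634029  0.05389572] [[0.171, 0.973, -0.152], [0.985, -0.173, 0.001], [-0.026, -0.15, -0.988]] [-0.67925995  0.39310342  5.60433784] [-0.21482316 -0.15204224  0.20396791] 0.06009761015375452
```

servo_tool([
  {"tx": 0,"ty": 0,"tz": 2,"ax": 0,"ay": 0,"az": -7,"jaw": 0.6},
  {"tx": 0,"ty": 0,"tz": 2,"ax": 0,"ay": 0,"az": -14,"jaw": 0.6},
  {"tx": 0,"ty": 0,"tz": 2,"ax": 0,"ay": 0,"az": -14,"jaw": 0.6},
])

```text
time: 19.5
eef_pos: [0.5319, -0.0664, 0.0538]
tcp_rot: [-0.055, 0.68, 0.729, -0.051]
wrist_force: [-3.1, 0.9, 15.0]
gripper_width: 0.0603
grip_force: 68.4
```

servo_tool([
  {"tx": 0,"ty": 0,"tz": 0,"ax": 0,"ay": 0,"az": -7,"jaw": 0.6},
  {"tx": 0,"ty": 0,"tz": 0,"ax": 0,"ay": 0,"az": -14,"jaw": 0.6},
  {"tx": 0,"ty": 0,"tz": 0,"ax": 0,"ay": 0,"az": -14,"jaw": 0.6},
])

```text
time: 19.88
eef_pos: [0.5322, -0.0666, 0.0541]
tcp_rot: [-0.061, 0.586, 0.807, -0.044]
wrist_force: [-0.2, 1.2, 15.2]
gripper_width: 0.06
grip_force: 65.4
```

servo_tool([
  {"tx": 0,"ty": 0,"tz": 0,"ax": 0,"ay": 0,"az": -7,"jaw": 0.6},
  {"tx": 0,"ty": 0,"tz": 0,"ax": 0,"ay": 0,"az": -12,"jaw": 0.6},
  {"tx": 0,"ty": 0,"tz": 0,"ax": 0,"ay": 0,"az": -12,"jaw": 0.6},
])

```text
time: 20.25
eef_pos: [0.5323, -0.0664, 0.0536]
tcp_rot: [-0.065, 0.499, 0.864, -0.037]
wrist_force: [-0.9, 0.9, 11.8]
gripper_width: 0.0598
grip_force: 68.7
```

servo_tool([
  {"tx": 0,"ty": 0,"tz": 0,"ax": 0,"ay": 0,"az": -7,"jaw": 0.6},
  {"tx": 0,"ty": 0,"tz": 0,"ax": 0,"ay": 0,"az": -12,"jaw": 0.6},
  {"tx": 0,"ty": 0,"tz": 0,"ax": 0,"ay": 0,"az": -12,"jaw": 0.6},
])

```text
time: 20.62
eef_pos: [0.5325, -0.0662, 0.0536]
tcp_rot: [-0.068, 0.406, 0.911, -0.03]
wrist_force: [0.5, 1.6, 12.1]
gripper_width: 0.0601
grip_force: 67.6
```

A rigid grip with a fixed tilt holds the flap up. I'll add a small rotation about the hinge as the preload.

```bash
cat >> h.py <<'E'
def hinge(*dphis):
    s,p,R=cur();H=np.array([.573,-.066,.063]);T=R.as_matrix()
    n=-T[:,2];h=np.degrees(np.arctan2(T[1,0],T[0,0]))
    print('p',p.round(4),'tilt',np.degrees(np.arctan2(n[0],n[2])).round(2),np.degrees(n[1]).round(2),'head',h.round(1),'F',s['wrist_force'].round(1),'M',s['wrist_torque'].round(2),'w',s['gripper_width'].round(4),'t',s['time'],'q6',s['joint_positions'][5].round(2))
    for d in dphis:
        Q=Ro.from_euler('y',d);pn=H+Q.apply(p-H)
        print(d,'t',(R.inv().apply(pn-p)*1e3).round(1),'a',np.degrees((R.inv()*(Q*R)).as_rotvec()).round(2))
E
python3 -c "
from h import *
hinge(-.05,-.1,-.15)"
```

```text
Traceback (most recent call last):
  File "h.py", line 26, in hinge
    print('p',p.round(4),'tilt',np.degrees(np.arctan2(n[0],n[2])).round(2),np.degrees(n[1]).round(2),'head',h.round(1),'F',s['wrist_force'].round(1),'M',s['wrist_torque'].round(2),'w',s['gripper_width'].round(4),'t',s['time'],'q6',s['joint_positions'][5].round(2))
                                                                                                                                                                                        ^^^^^^^^^^^^^^^^^^^^^^^^
AttributeError: 'float' object has no attribute 'round'
```

```bash
sed -i "s/s\['gripper_width'\].round(4)/round(s['gripper_width'],4)/" h.py
python3 -c "
from h import *
hinge(-.05,-.1,-.15)"
```

```text
p [ 0.5325 -0.0662  0.0536] tilt 8.56 -0.02 head 131.7 F [ 0.5  1.6 12.1] M [-0.01 -0.26  0.05] w 0.0601 t 20.625 q6 -0.91
-0.05 t [-0.5  0.6  1.9] a [-2.13 -1.92 -0.  ]
-0.1 t [-1.2  1.3  3.8] a [-4.26 -3.83 -0.  ]
-0.15 t [-1.8  2.   5.6] a [-6.39 -5.75 -0.  ]
```

servo_tool([
  {"tx": -0.3,"ty": 0.3,"tz": 1,"ax": -1.1,"ay": -1,"az": 0,"jaw": 0.6},
  {"tx": -0.5,"ty": 0.6,"tz": 1.9,"ax": -2.1,"ay": -1.9,"az": 0,"jaw": 0.6},
  {"tx": -0.5,"ty": 0.6,"tz": 1.9,"ax": -2.1,"ay": -1.9,"az": 0,"jaw": 0.6},
])

```text
time: 21.0
eef_pos: [0.5329, -0.0662, 0.0515]
tcp_rot: [-0.045, 0.407, 0.912, -0.02]
wrist_force: [1.5, 1.4, 11.0]
gripper_width: 0.0601
grip_force: 67.4
```

```bash
python3 -c "
from h import *
hinge(-.05)"
```

```text
p [ 0.5329 -0.0662  0.0515] tilt 5.68 -0.01 head 131.8 F [ 1.5  1.4 11. ] M [-0.02 -0.49  0.05] w 0.0601 t 21.0 q6 -0.91
-0.05 t [-0.5  0.6  1.9] a [-2.13 -1.91 -0.  ]
```

servo_tool([
  {"tx": -0.3,"ty": 0.3,"tz": 1,"ax": -1.1,"ay": -1,"az": 0,"jaw": 0.6},
  {"tx": -0.5,"ty": 0.6,"tz": 1.9,"ax": -2.1,"ay": -1.9,"az": 0,"jaw": 0.6},
  {"tx": -0.5,"ty": 0.6,"tz": 1.9,"ax": -2.1,"ay": -1.9,"az": 0,"jaw": 0.6},
])

```text
time: 21.38
eef_pos: [0.5335, -0.0662, 0.0494]
tcp_rot: [-0.023, 0.407, 0.913, -0.01]
wrist_force: [1.1, 1.5, 9.6]
gripper_width: 0.0603
grip_force: 67.0
```

```bash
python3 -c "
from h import *
hinge(-.05)"
```

```text
p [ 0.5335 -0.0662  0.0494] tilt 2.85 -0.01 head 131.9 F [1.1 1.5 9.6] M [-0.05 -0.53  0.04] w 0.0603 t 21.375 q6 -0.92
-0.05 t [-0.6  0.6  1.9] a [-2.13 -1.91 -0.  ]
```

servo_tool([
  {"tx": -0.3,"ty": 0.3,"tz": 1,"ax": -1.1,"ay": -1,"az": 0,"jaw": 0.6},
  {"tx": -0.6,"ty": 0.6,"tz": 1.9,"ax": -2.1,"ay": -1.9,"az": 0,"jaw": 0.6},
  {"tx": -0.6,"ty": 0.6,"tz": 1.9,"ax": -2.1,"ay": -1.9,"az": 0,"jaw": 0.6},
])

```text
time: 21.75
eef_pos: [0.5344, -0.0664, 0.0481]
tcp_rot: [0.0, 0.407, 0.913, -0.0]
wrist_force: [-0.6, 1.6, 13.8]
gripper_width: 0.0602
grip_force: 65.3
```

```bash
python3 -c "
from h import *
hinge(-.05)"
```

```text
p [ 0.5344 -0.0664  0.0481] tilt 0.01 0.03 head 131.9 F [-0.6  1.6 13.8] M [-0.33 -0.01  0.06] w 0.0602 t 21.75 q6 -0.92
-0.05 t [-0.5  0.6  1.9] a [-2.13 -1.91  0.  ]
```

It has bottomed level, with the force rising. I turn clockwise and check.

servo_tool([
  {"tx": 0,"ty": 0,"tz": 0,"ax": 0,"ay": 0,"az": 9,"jaw": 0.6},
  {"tx": 0,"ty": 0,"tz": 0,"ax": 0,"ay": 0,"az": 18,"jaw": 0.6},
  {"tx": 0,"ty": 0,"tz": 0,"ax": 0,"ay": 0,"az": 27,"jaw": 0.6},
  {"tx": 0,"ty": 0,"tz": 0,"ax": 0,"ay": 0,"az": 36,"jaw": 0.6},
  {"tx": 0,"ty": 0,"tz": 0,"ax": 0,"ay": 0,"az": 45,"jaw": 0.6},
  {"tx": 0,"ty": 0,"tz": 0,"ax": 0,"ay": 0,"az": 54,"jaw": 0.6},
  {"tx": 0,"ty": 0,"tz": 0,"ax": 0,"ay": 0,"az": 54,"jaw": 0.6},
])

```text
time: 22.62
eef_pos: [0.5333, -0.0665, 0.0478]
tcp_rot: [-0.001, 0.778, 0.628, -0.002]
wrist_force: [-5.1, 0.6, 16.5]
gripper_width: 0.0605
grip_force: 65.6
```

```bash
python3 -c "
from h import *
hinge()"
```

```text
p [ 0.5333 -0.0665  0.0478] tilt 0.22 0.01 head 77.8 F [-5.1  0.6 16.5] M [-0.09  1.02 -0.01] w 0.0605 t 22.625 q6 0.02
```

servo_tool([
  {"tx": 0,"ty": 0,"tz": -4,"ax": 0,"ay": 0,"az": 0,"jaw": 0.6},
  {"tx": 0,"ty": 0,"tz": -7,"ax": 0,"ay": 0,"az": 0,"jaw": 0.6},
  {"tx": 0,"ty": 0,"tz": -7,"ax": 0,"ay": 0,"az": 0,"jaw": 0.6},
])

```text
time: 23.0
eef_pos: [0.533, -0.0663, 0.0491]
tcp_rot: [-0.002, 0.778, 0.629, -0.002]
wrist_force: [17.5, -2.1, -19.9]
gripper_width: 0.0599
grip_force: 71.6
```

```bash
python3 -c "
from h import *
hinge()"
```

```text
p [ 0.533  -0.0663  0.0491] tilt 0.3 -0.03 head 77.9 F [ 17.5  -2.1 -19.9] M [-0.63 -2.28 -0.  ] w 0.0599 t 23.0 q6 0.02
```

The cap is captured: 20 N of pull moved it only 1.3 mm, so the lug is under the flange. I return to a light press and screw on.

servo_tool([
  {"tx": 0,"ty": 0,"tz": 5,"ax": 0,"ay": 0,"az": 0,"jaw": 0.6},
  {"tx": 0,"ty": 0,"tz": 5,"ax": 0,"ay": 0,"az": 9,"jaw": 0.6},
  {"tx": 0,"ty": 0,"tz": 5,"ax": 0,"ay": 0,"az": 18,"jaw": 0.6},
  {"tx": 0,"ty": 0,"tz": 5,"ax": 0,"ay": 0,"az": 27,"jaw": 0.6},
  {"tx": 0,"ty": 0,"tz": 5,"ax": 0,"ay": 0,"az": 36,"jaw": 0.6},
  {"tx": 0,"ty": 0,"tz": 5,"ax": 0,"ay": 0,"az": 45,"jaw": 0.6},
  {"tx": 0,"ty": 0,"tz": 5,"ax": 0,"ay": 0,"az": 54,"jaw": 0.6},
  {"tx": 0,"ty": 0,"tz": 5,"ax": 0,"ay": 0,"az": 63,"jaw": 0.6},
  {"tx": 0,"ty": 0,"tz": 5,"ax": 0,"ay": 0,"az": 72,"jaw": 0.6},
  {"tx": 0,"ty": 0,"tz": 5,"ax": 0,"ay": 0,"az": 81,"jaw": 0.6},
  {"tx": 0,"ty": 0,"tz": 5,"ax": 0,"ay": 0,"az": 90,"jaw": 0.6},
  {"tx": 0,"ty": 0,"tz": 5,"ax": 0,"ay": 0,"az": 95,"jaw": 0.6},
  {"tx": 0,"ty": 0,"tz": 5,"ax": 0,"ay": 0,"az": 95,"jaw": 0.6},
])

```text
time: 24.62
eef_pos: [0.5328, -0.0648, 0.0483]
tcp_rot: [-0.001, 0.989, -0.149, -0.003]
wrist_force: [-3.1, 4.8, 9.8]
gripper_width: 0.0601
grip_force: 74.7
```

```bash
python3 -c "
from h import *
hinge()"
```

```text
p [ 0.5328 -0.0648  0.0483] tilt 0.31 -0.2 head -17.1 F [-3.1  4.8  9.8] M [ 1.36  0.46 -0.02] w 0.0601 t 24.625 q6 1.68
```

servo_tool([
  {"tx": 0,"ty": 0,"tz": 0,"ax": 0,"ay": 0,"az": 8,"jaw": 0.6},
  {"tx": 0,"ty": 0,"tz": 0,"ax": 0,"ay": 0,"az": 16,"jaw": 0.6},
  {"tx": 0,"ty": 0,"tz": 0,"ax": 0,"ay": 0,"az": 20,"jaw": 0.6},
  {"tx": 0,"ty": 0,"tz": 0,"ax": 0,"ay": 0,"az": 20,"jaw": 0.6},
])

```text
time: 25.12
eef_pos: [0.5331, -0.0645, 0.0485]
tcp_rot: [-0.001, 0.948, -0.318, -0.003]
wrist_force: [-0.9, 5.6, 9.6]
gripper_width: 0.06
grip_force: 74.7
```

```bash
python3 -c "
from h import *
hinge()"
```

```text
p [ 0.5331 -0.0645  0.0485] tilt 0.26 -0.23 head -37.1 F [-0.9  5.6  9.6] M [1.56 0.11 0.04] w 0.06 t 25.125 q6 2.03
```

servo_tool([
  {"tx": 0,"ty": 0,"tz": 0,"ax": 0,"ay": 0,"az": 8,"jaw": 0.6},
  {"tx": 0,"ty": 0,"tz": 0,"ax": 0,"ay": 0,"az": 12,"jaw": 0.6},
  {"tx": 0,"ty": 0,"tz": 0,"ax": 0,"ay": 0,"az": 12,"jaw": 0.6},
])

```text
time: 25.5
eef_pos: [0.5334, -0.0636, 0.0481]
tcp_rot: [-0.001, 0.911, -0.413, -0.003]
wrist_force: [1.6, 8.6, 5.5]
gripper_width: 0.06
grip_force: 75.4
```

```bash
python3 -c "
from h import *
hinge()"
```

```text
p [ 0.5334 -0.0636  0.0481] tilt 0.24 -0.22 head -48.7 F [1.6 8.6 5.5] M [ 1.61 -0.26  2.54] w 0.06 t 25.5 q6 2.23
```

The stop is reached: the moment about z rose to 2.5 N m. I release and rise clear.

servo_tool([
  {"tx": 0,"ty": 0,"tz": 0,"ax": 0,"ay": 0,"az": 0,"jaw": 0.95},
  {"tx": 0,"ty": 0,"tz": 0,"ax": 0,"ay": 0,"az": 0,"jaw": 0.95},
  {"tx": 0,"ty": 0,"tz": 0,"ax": 0,"ay": 0,"az": 0,"jaw": 0.95},
  {"tx": 0,"ty": 0,"tz": -20,"ax": 0,"ay": 0,"az": 0,"jaw": 0.95},
  {"tx": 0,"ty": 0,"tz": -60,"ax": 0,"ay": 0,"az": 0,"jaw": 0.95},
  {"tx": 0,"ty": 0,"tz": -110,"ax": 0,"ay": 0,"az": 0,"jaw": 0.95},
  {"tx": 0,"ty": 0,"tz": -110,"ax": 0,"ay": 0,"az": 0,"jaw": 0.95},
])

```text
time: 26.38
eef_pos: [0.5351, -0.0668, 0.1618]
tcp_rot: [0.0, 0.91, -0.415, 0.001]
wrist_force: [0.3, -0.3, -0.8]
gripper_width: 0.081
grip_force: 0.0
```

```bash
python3 - <<'E'
from h import *
hinge()
w=ctrl.get_image('wrist');c=ctrl.get_calibration('wrist');g=cv2.cvtColor(w,cv2.COLOR_RGB2GRAY)
d=w.astype(int);m=((d[...,0]-d[...,2]>10)&(d[...,0]-d[...,2]<26)&(d[...,0]-d[...,1]>4)).astype(np.uint8)*255
m=cv2.morphologyEx(m,cv2.MORPH_CLOSE,np.ones((7,7),np.uint8))
cs,_=cv2.findContours(m,cv2.RETR_EXTERNAL,cv2.CHAIN_APPROX_NONE);k=max(cs,key=cv2.contourArea);e=cv2.fitEllipse(k);print(e)
P0=onplane(c,*e[0],.080)[:2];print(P0)
# ring profile on top face: ridge shows as brightness deviation, per world angle
for ang in range(0,360,12):
    a=np.radians(ang);print(ang,[int(g[int(round(v)),int(round(u))]) for r in range(8,28,2) for u,v in[proj(c,(*(P0+np.array([np.cos(a),np.sin(a)])*r*1e-3),.087))]])
E
```

```text
p [ 0.5351 -0.0668  0.1618] tilt -0.09 0.04 head -49.0 F [ 0.3 -0.3 -0.8] M [ 0.01 -0.07 -0.  ] w 0.081 t 26.375 q6 2.23
((319.6376647949219, 199.67237854003906), (84.44339752197266, 95.29005432128906), 136.37979125976562)
[ 0.53614804 -0.06787794]
0 [148, 148, 149, 149, 149, 149, 147, 149, 147, 147]
12 [149, 149, 148, 149, 149, 148, 148, 149, 148, 150]
24 [147, 149, 151, 150, 148, 148, 148, 147, 142, 142]
36 [151, 149, 148, 143, 143, 143, 145, 141, 145, 147]
48 [147, 146, 142, 142, 142, 146, 148, 150, 149, 147]
60 [146, 141, 144, 143, 147, 147, 149, 148, 148, 149]
72 [144, 143, 143, 148, 149, 147, 146, 150, 146, 147]
84 [141, 145, 142, 147, 150, 147, 147, 144, 143, 147]
96 [100, 120, 129, 121, 129, 123, 130, 122, 130, 140]
108 [105, 151, 150, 149, 147, 147, 140, 136, 128, 123]
120 [111, 146, 126, 122, 148, 147, 147, 149, 143, 142]
132 [143, 135, 143, 144, 146, 146, 147, 147, 145, 148]
144 [144, 145, 140, 140, 145, 144, 146, 145, 147, 147]
156 [150, 148, 145, 142, 140, 140, 143, 146, 142, 146]
168 [146, 149, 149, 149, 146, 144, 142, 143, 140, 140]
180 [148, 147, 146, 146, 145, 145, 147, 145, 145, 144]
192 [145, 147, 147, 146, 146, 145, 145, 144, 143, 142]
204 [143, 142, 142, 145, 145, 146, 145, 146, 145, 145]
216 [143, 147, 146, 147, 147, 143, 145, 144, 147, 148]
228 [148, 147, 149, 143, 146, 148, 148, 148, 149, 146]
240 [147, 148, 145, 148, 148, 147, 149, 147, 147, 144]
252 [148, 146, 148, 150, 147, 149, 148, 148, 143, 149]
264 [149, 146, 150, 151, 151, 149, 147, 146, 150, 152]
276 [149, 146, 149, 149, 151, 149, 150, 144, 151, 150]
288 [149, 147, 151, 150, 152, 150, 149, 147, 149, 150]
300 [148, 149, 150, 151, 148, 152, 152, 149, 144, 123]
312 [148, 150, 148, 150, 152, 148, 152, 151, 150, 107]
324 [148, 149, 149, 149, 150, 150, 151, 149, 152, 107]
336 [142, 146, 148, 149, 150, 148, 148, 150, 152, 156]
348 [147, 144, 141, 144, 146, 148, 149, 148, 148, 152]
```

The ridge now lies at a world angle of about 96–100°, matching a cap angle near 1.5 and so tight. I hand in.

```bash
python3 -c "
from h import *
print(ctrl.job_done())"
```

```text
the job is handed in; nothing more can be done
None
```

I handed the job in at 26.4 s of the 72 s: the cap dropped through its notch and is screwed tight against its stop, and the thimble is almost certainly inside, though I never saw it there and was given no verdict.

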